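Stand a screen module in the drying rack and set the fan before it

ROBOT

A 7-joint arm with a two-finger parallel gripper is mounted at the origin on the work surface. World frame = base frame: x ahead of the robot, y to its left, z up, the work surface at z = 0. Lengths are in m, angles in rad, forces in N, time in s.
With the tool pointing down it reaches from about 0.4 to 0.85 m from the base axis. Payload 10.4 kg.
Tool frame: the origin (TCP) lies at the very end of the fingers, on their centre line; the grasp point (between the pads) lies 19 mm behind it (manip.grip_point_offset is the z of the grasp point in the tool frame, in m); z points along the fingers, y is the direction in which the jaws open and shut (so a half turn about z gives the same grasp; the last joint's range is limited). The gripper opens to 85 mm and grips with 20 to 120 N. Pads are 22 mm wide; open, the fingers measure 114 mm over their backs; the gripper's body (76 mm by 85 mm) begins 54 mm behind the grasp point. The pads swing forward as they close: fully open they stand 13 mm farther back than shut.
Start: joints at [1.242, 0.332, -0.065, 1.46, 0.022, 1.35, -0.088], TCP at [0.188, -0.596, 0.208] pointing down, gripper open.
Joint ranges: [-2.6, 2.6], [-0.5, 2.12], [-1.47, 1.34], [0.16, 2.42], [-1.27, 4.41], [0.06, 2.06], [-2.6, 2.6]. Speed limits (rad/s): [2.22, 2.22, 2.79, 2.79, 3.14, 3.14, 3.14].

INTERFACE

Orientations are given as a unit quaternion [x, y, z, w].
In Python, from workcell import manip, camera, get_calibration, hand_in gives the robot as it stands.
- The arm moves only by the shell command python3 -m pendant 'ROWS' [FORCE]. ROWS is JSON, a list of rows, each a list of 5 numbers: the shift along the tool's x, y, z in units of 40 mm (1.0 is 40 mm), then the turn about the tool's z in units of 6 degrees (1.0 is 6 degrees), then the closure, from 0 (fully open) to 1 (shut). A call has 1 to 5 rows; each row is the pose to reach, as a shift and turn from the pose commanded when the call began, along the tool's axes at that moment; what a row does not reach only later rows make up. A row lasts 1/8 s, in which the tool goes at most 62.5 mm and 10.7 degrees, less where a joint would pass 70% of its speed; a pose out of reach is approached as far as the arm can. A call with a gripper value outside its range is refused whole. The fingers move at their own pace and stop on an object; FORCE is the grip in N (left out, the last holds). Time passes only in rows, so rows that repeat a pose let the fingers close. It gives the time, the measured TCP pose, the force and the opening at its end, in the units of the state.
- manip.get_obs(): the state, without advancing time (a new reading comes with each control period).
- camera(name): name is "scene" or "top" or "wrist"; returns (picture, depth): 384x512x3 uint8, red, green, blue; 384x512 float32, m along the optical axis (not along the pixel's ray), 0 where there is no reading.
- get_calibration(name): a dict with "vfov" (degrees; the focal length in pixels is half the picture's height over the tangent of half this angle, whatever the lens; pixels are square), "cx", "cy" (the principal point, pixels), "position" and "rotation" of the camera in the world. Camera axes: x right, y down, z forward; pixel columns grow to the right and rows downward; lengths in m; the calibration is good to about 2 mm. A picture is of the moment at which its call begins: read the wrist's pose just before it. get_calibration takes no time and is no camera call; for the wrist camera it gives the pose at the moment of the call.
- hand_in(): hands the job in, once; it reports no verdict.
The state is a dict: "clock": time; "joint_pos": joint angles; "joint_velocities": joint speeds; "tau": joint torques, N m; "position": TCP position; "ee_rot": TCP orientation; "ft_force": force on the tool from outside, world axes, zero at the start; "torque": the same for the moment, N m; "grip_width": opening from 0.0 (shut) to 1.0 (fully open).
Only numpy, scipy, OpenCV 4.12 (cv2) and the standard library are available. Lean on these libraries where they do the work, as an engineer would, in place of code of your own. Each camera call takes 0.05 s, during which the arm holds its last target.

TASK

Take the screen module out of the slanted grey stand and stand it in the slot of the metal drying rack: lower its bottom edge into the slot at a slant, top leaning to the rack's open front, then straighten it upright under the two catches and let go. Then slide the low black fan over the table, without lifting or tipping it, onto the taped square in front of the rack, square to the tape and inside it. Leave everything else where it is.

Things in the scene. Friction and masses are not known exactly. Their poses are not given: they have to be found in the camera images.
- panel: the loose screen module: a flat aluminium-framed plate 10 mm thick (x), 130 wide (y), 120 tall (z), 0.14 to 0.24 kg; dark glass on its -x face, white on +x. Origin: middle of its lower edge face; upper edge at z = +120 mm. At the start it stands loosely in the slanted stand, leaning 25 degrees from vertical, its upper edge towards its own -x side (the robot).
- stand: the fixed grey slanted stand that holds the module at the start; base 90 x 130 mm. Origin on the table below its groove, x horizontally to its back. Its slanted walls enclose only the lowest 43 mm (front) and 23 mm (back) of the module, 2.5 mm play in all: the module draws out along its own z. The module's lower edge is 18 mm above the table.
- rack: the fixed metal drying rack. Origin on the table below the middle of its slot; x to its back (open front at -x), y along the slot, z up. Base x -60 to +50, y -82 to +82 mm; its top, z = 12, is the slot's floor. An upright seated module has its lower edge there and its top at z = 132, under two catches; it cannot be lowered in upright.
- rack_slot (a point): middle of the slot's floor (12 mm above the rack's origin). In the rack's x, z (mm): front lip's inner face slopes 30 degrees outward, x = -9 at the floor to -16 at its top, z = 24; rear wall's face x = +6, top z = 30. So 15 mm wide at the floor; end cheeks at y = +/-72, tops z = 28. The module's edge enters leaning about 25 degrees, top towards -x, then is swung upright.
- rack_catch (a point): point midway between the two catches, at their underside height (139 mm above the table, above the slot). They sit on two rear posts at y = +/-55 mm (14 wide, front face x = +6) that rise to z = 145, and reach forward to x = -10. |y| < 48 mm between them is free for the gripper; nothing is behind the slot there above z = 30.
- fan: the loose low bench fan: a black box 95 x 95 mm, 65 mm high on four 8 mm rubber feet, vertical sides from z = 8 to 65 mm, 0.3 to 0.6 kg; too wide to grasp. Origin: middle of its underside; +x is the grille side.
- mark: the square of black tape stuck flat on the table in front of the rack (no height to feel), 132 mm inside, 150 mm outside. Origin at its middle, x and y along its sides, x towards the rack.
- phone: bystander: a phone 145 x 70 x 9 mm lying flat near the middle of the table; leave it alone
- tape: bystander: a grey tape roll, 84 mm across, 22 mm high, flat on the table; leave it alone
- solvent: bystander: a clear jar with steel cap, 56 mm across, 105 mm high; leave it alone
- tray: bystander: a small open white tray, 75 x 75 x 26 mm; leave it alone
- driver: bystander: a screwdriver 170 mm long, lying on the table at the right; leave it alone
- brush: bystander: a brush 170 mm long, lying on the table at the left; leave it alone
- cell: bystander: a black battery cell 90 x 60 x 12 mm, lying flat at the far left; leave it alone
There are look-alikes about, which are no part of the job. What is shaped like the rack but yellow is not meant.

How it is judged:
On the way, in this order (a step that is already met when the one before it is completed fails the run):
1. the module's lower edge is in the rack's slot while it leans to the open front by more than 10 degrees (x of panel in the frame of rack between -0.014 and 0.014 m and y of panel in the frame of rack between -0.02 and 0.02 m and z of panel in the frame of rack between 0.005 and 0.024 m and angle between panel's own z axis and vertical between 0.17 and 1 rad), for 0.1 s.
2. the module stands upright in the slot, let go (x of panel in the frame of rack between -0.012 and 0.012 m and y of panel in the frame of rack between -0.02 and 0.02 m and z of panel in the frame of rack below 0.017 m and angle between panel's own z axis and vertical below 0.1 rad and angle between the y axis of panel and the y axis of rack, either way round below 0.15 rad and contact force between the fingers and panel below 0.05 N), for 0.2 s.
3. the fan stands on the taped square (horizontal distance between fan and mark below 0.02 m and angle between the x axis of fan and the x axis of mark, either way round below 0.26 rad and height (world z) of fan below 0.006 m and angle between fan's own z axis and vertical below 0.08 rad), for 0.2 s.
At the end, for the whole second after the job is handed in: Module down in the slot (lower edge within 5 mm of its floor, within 20 mm of the middle along it), upright within 0.1 rad, released, at rest; fan flat on the table, its middle within 20 mm of the taped square's middle and within 15 degrees of square to it (all of step 2 and all of step 3 and linear speed of each of panel, fan below 0.02 m/s); the robot touches nothing.
It fails at once if a bystander is moved more than 30 mm (distance of any of phone, tape, solvent, tray, driver, brush, cell from where it was at the start of the episode above 0.03 m).
It fails at once if the fan is lifted (more than 15 mm) or tipped (more than 0.3 rad) (height (world z) of fan above 0.015 m or angle between fan's own z axis and vertical above 0.3 rad).
It also fails if it takes over 66 s, if anything falls off the work surface, if the arm or the gripper's body presses on something with over 40 N, if the wrist force passes 120 N, or if a joint passes its speed limit or range.

## Working session

There is one attempt and no reset: what is moved stays moved. The work goes in short steps, Python scripts to look and compute and a shell command to move; the robot and the scene stay as the last step left them, time stands still between calls to the robot, and variables do not carry over. Pictures are saved under pics/ and viewed, and the job is handed in when it is done.

```bash
ls; mkdir -p pics
cat > h.py <<'E'
import numpy as np, cv2
from workcell import manip, camera, get_calibration, hand_in
from scipy.spatial.transform import Rotation as R
def K(c,h=384):
    f=h/2/np.tan(np.radians(c['vfov'])/2); return f,c['cx'],c['cy']
def shot(n,tag):
    c=get_calibration(n); p,d=camera(n)
    cv2.imwrite(f'pics/{tag}.png',p[:,:,::-1]); np.savez(f'pics/{tag}.npz',p=p,d=d,pos=c['position'],rot=np.array(c['rotation'],dtype=float),f=K(c)[0],cx=c['cx'],cy=c['cy'])
    return p,d,c
def load(tag): return np.load(f'pics/{tag}.npz')
def Rm(r):
    r=np.array(r); return r if r.shape==(3,3) else R.from_quat(r).as_matrix()
def plane(L,u,v,z):
    r=Rm(L['rot'])@np.array([(u-L['cx'])/L['f'],(v-L['cy'])/L['f'],1]); o=L['pos']; return o+r*(z-o[2])/r[2]
def pt(L,u,v,d=None):
    if d is None: d=L['d'][int(round(v)),int(round(u))]
    return L['pos']+Rm(L['rot'])@np.array([(u-L['cx'])/L['f'],(v-L['cy'])/L['f'],1])*d
def proj(L,P):
    q=Rm(L['rot']).T@(np.array(P)-L['pos']); return q[0]/q[2]*L['f']+L['cx'],q[1]/q[2]*L['f']+L['cy']
def cloud(L):
    v,u=np.mgrid[0:384,0:512]; d=L['d']
    q=np.stack([(u-L['cx'])/L['f'],(v-L['cy'])/L['f'],np.ones_like(u,float)],-1)*d[...,None]
    return q@Rm(L['rot']).T+L['pos']
E
python3 - <<'E'
from h import *
o=manip.get_obs(); print(o); print(manip.grip_point_offset)
for n in ['scene','top','wrist']:
    p,d,c=shot(n,n+'0'); print(n,c)
a=np.vstack([cv2.imread('pics/scene0.png')])
E
```

```text
pics
{'clock': 0.0, 'joint_pos': array([ 1.24241815,  0.33287821, -0.06470392,  1.46094247,  0.02157195,
        1.34990711, -0.08852434]), 'joint_velocities': array([ 3.11394829e-04, -7.07947552e-06,  1.29991072e-04,  1.01857788e-03,
       -1.96968101e-04, -5.30413407e-04, -5.48344458e-04]), 'tau': array([ 5.59387263e-04, -6.25437856e+01,  4.95822716e-02, -3.91601837e+01,
        1.62872009e-02,  9.84538696e-03, -3.50381799e-05]), 'position': array([ 0.18802741, -0.59561219,  0.20721145]), 'ee_rot': array([ 9.88335396e-01,  1.52291251e-01, -1.28786224e-04, -7.08905150e-04]), 'ft_force': array([-0.23743987, -0.9730923 ,  0.51555783]), 'torque': array([-0.00332238, -0.02362829,  0.00163998]), 'grip_width': 1.0010726607233031}
-0.0187
scene {'vfov': 42.40419246165972, 'cx': 257.8301583033993, 'cy': 190.86690994013455, 'position': array([1.54571039, 0.66916359, 1.3029651 ]), 'rotation': array([ 0.46660667,  0.80525843, -0.31196897, -0.19108228])}
top {'vfov': 48.0016875837789, 'cx': 257.69752088942414, 'cy': 195.95597149683957, 'position': array([0.43683167, 0.11654627, 1.42574712]), 'rotation': array([-0.69994348,  0.71225752, -0.03347087,  0.04059617])}
wrist {'vfov': 62.693664406494634, 'cx': 250.00883089512632, 'cy': 191.34492571822557, 'position': array([ 0.25976847, -0.57400122,  0.37329374]), 'rotation': array([ 0.79766392, -0.58389725, -0.08960236,  0.1215224 ])}
```

View pics/scene0.png

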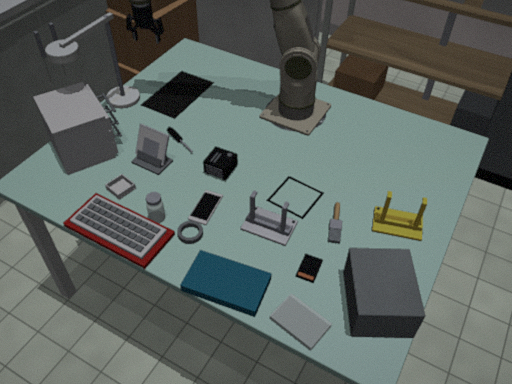

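View pics/top0.png

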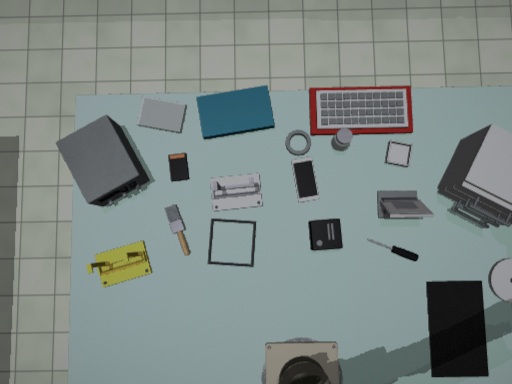

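The scene and top views agree. In the top view the candidates are:
- **Rack:** the grey metal one at (237,192). The yellow one at (122,264) is the look-alike.
- **Stand with module:** (402,205).
- **Fan:** the black box at (325,234). The flat black pad at (457,328) is not it.
- **Tape square:** (232,243).

Next I'll enlarge these and measure.

Run:
```python
from h import *
a=cv2.imread('pics/top0.png'); s=cv2.imread('pics/scene0.png')
def cr(i,u0,u1,v0,v1,w=390,h=290): return cv2.resize(i[v0:v1,u0:u1],(w,h),interpolation=cv2.INTER_CUBIC)
m=np.vstack([np.hstack([cr(a,195,275,165,225),cr(a,370,440,180,232)]),np.hstack([cr(s,230,310,180,240),cr(s,120,190,115,167)])])
cv2.imwrite('pics/crops0.png',m)
L=load('top0'); C=cloud(L)
for u,v in [(237,192),(122,264),(402,208),(415,208),(325,234),(232,243),(305,180),(342,138),(398,153)]: print(u,v,C[v,u].round(3))
```

```text
237 192 [0.6   0.198 0.01 ]
122 264 [0.371 0.575 0.013]
402 208 [ 0.532 -0.317  0.091]
415 208 [ 0.531 -0.356  0.093]
325 234 [ 0.456 -0.081  0.062]
232 243 [0.433 0.217 0.   ]
305 180 [ 0.637 -0.028  0.004]
342 138 [ 0.753 -0.137  0.104]
398 153 [ 0.722 -0.341  0.006]
```

View pics/crops0.png

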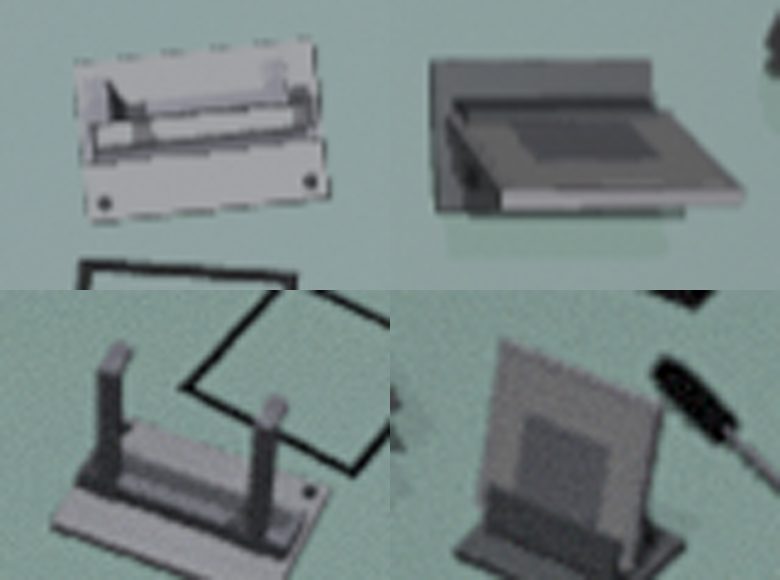

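Run:
```python
from h import *
for t in ['scene0','top0','wrist0']:
    L=load(t); print(t,proj(L,[0.188,-0.596,0.207]),proj(L,[0,0,0]),proj(L,[.432,.217,0]),'axis',(Rm(L['rot'])[:,2]).round(3))
L=load('top0');C=cloud(L);print(C[330,490],C[328,457],C[375,300],C[290,505])
# panel plane
m=(abs(C[...,0]-.53)<.09)&(abs(C[...,1]+.34)<.1)&(C[...,2]>.05)
P=C[m]; c=P.mean(0); n=np.linalg.svd(P-c)[2][2]; print(len(P),c,n, np.degrees(np.arccos(abs(n[2]))))
```

```text
scene0 (np.float64(147.28971844213618), np.float64(49.07485728943365)) (np.float64(294.5330724161048), np.float64(111.12406134931143)) (np.float64(294.8132941672051), np.float64(195.23175026323804)) axis [-0.599 -0.324 -0.732]
top0 (np.float64(524.5894039616983), np.float64(328.32197116908264)) (np.float64(301.5838902325826), np.float64(378.78062036412416)) (np.float64(231.9430310494571), np.float64(243.26863185234876)) axis [ 0.105  0.009 -0.994]
wrist0 (np.float64(249.07524132121353), np.float64(229.63027471225462)) (np.float64(-269.9384095796707), np.float64(157.44784376341048)) (np.float64(-684.6070166179602), np.float64(-469.8723665450133)) axis [-0.285 -0.089 -0.954]
[ 0.14180066 -0.6074137  -0.00158902] [ 0.15018144 -0.50131235  0.00135613] [0.06773095 0.01946768 0.1880648 ] [ 0.26972301 -0.65193585  0.0219391 ]
624 [ 0.52686489 -0.32932646  0.09779287] [-0.86539639 -0.00214763 -0.50108329] 59.928303930907546
```

View pics/wrist0.png

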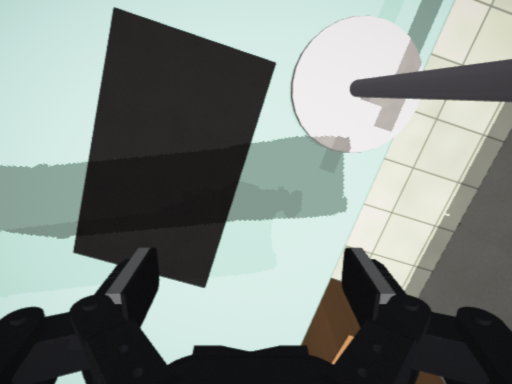

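The crops confirm the targets. In the top view, the rack is plain grey metal with two posts and a front lip facing the tape. The stand holds the module with its white back facing up. I'll bring the wrist camera over the stand.

```bash
python3 -m pendant '[[1.0,-0.5,-0.6,-1.3,0],[2.2,-1.1,-1.0,-2.8,0],[3.4,-1.7,-1.3,-4.3,0],[4.6,-2.2,-1.5,-5.8,0],[5.6,-2.7,-1.6,-7.2,0]]'
```

```text
clock: 0.78
position: [0.3708, -0.424, 0.2724]
ee_rot: [0.861, 0.508, 0.0, 0.0]
ft_force: [0.1, -0.0, -0.5]
grip_width: 1.0
```

```bash
python3 -m pendant '[[1.2,0.35,-0.2,-1.3,0],[2.4,0.7,-0.4,-2.6,0],[3.5,1.1,-0.6,-3.9,0],[4.3,1.3,-0.7,-4.8,0],[4.3,1.3,-0.7,-4.9,0]]'
python3 - <<'E'
from h import *
p,d,c=shot('wrist','w1'); print(c['position'],manip.get_obs()['position'],manip.get_obs()['ee_rot'])
E
```

```text
clock: 1.4
position: [0.5004, -0.2985, 0.2999]
ee_rot: [0.704, 0.71, 0.0, -0.0]
ft_force: [-0.1, -0.8, 0.7]
grip_width: 1.0
[ 0.49904515 -0.22372052  0.46599968] [ 0.49906632 -0.30041918  0.29971027] [ 7.05578483e-01  7.08631739e-01 -1.11290575e-04 -2.23240297e-04]
```

View pics/w1.png

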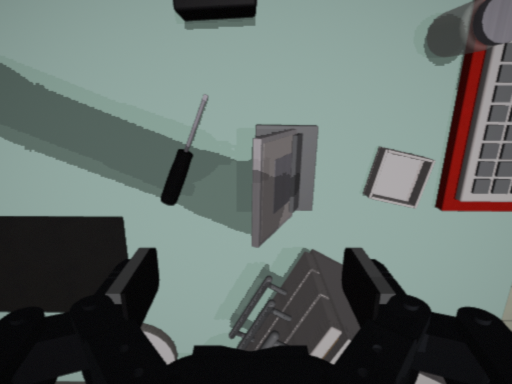

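Run:
```python
from h import *
L=load('w1');C=cloud(L)
m=(C[...,2]>.06)&(C[...,2]<.16)&(abs(C[...,0]-.53)<.08)&(abs(C[...,1]+.33)<.1)
P=C[m]; 
# white back face plane via RANSAC
rng=np.random.default_rng(0);best=None
for i in range(500):
    q=P[rng.choice(len(P),3,False)];n=np.cross(q[1]-q[0],q[2]-q[0]);n/=np.linalg.norm(n)+1e-12
    k=abs((P-q[0])@n)<.0012
    if best is None or k.sum()>best.sum(): best=k
Q=P[best];c=Q.mean(0);n=np.linalg.svd(Q-c)[2][2];n*=np.sign(n[0])
print(len(P),best.sum(),c,n,'lean',np.degrees(np.arcsin(n[2])),'yaw',np.degrees(np.arctan2(n[1],n[0])))
print(P.min(0),P.max(0),Q.min(0),Q.max(0))
# top points
T=P[P[:,2]>P[:,2].max()-.006];print('top',T.min(0),T.max(0))
a=cv2.imread('pics/w1.png');cv2.imwrite('pics/w1c.png',cv2.resize(a[110:260,225:335],None,fx=4,fy=4,interpolation=cv2.INTER_CUBIC))
# stand
mm=(C[...,2]>.002)&(C[...,2]<.05)&(abs(C[...,0]-.55)<.12)&(abs(C[...,1]+.32)<.1);S=C[mm];print('stand',S.min(0),S.max(0))
```

```text
3365 2597 [ 0.5259866  -0.33039891  0.09868334] [ 0.88575267 -0.00191229  0.46415358] lean 27.655456743599057 yaw -0.12369840844080861
[ 0.50218355 -0.39972969  0.06001424] [ 0.54661255 -0.26923272  0.12918444] [ 0.50886388 -0.39924412  0.06001424] [ 0.54661255 -0.26937548  0.12918444]
top [ 0.50221518 -0.39904741  0.12320486] [ 0.51441475 -0.2694233   0.12918444]
stand [ 0.43042023 -0.41998189  0.00200039] [ 0.6692349  -0.22114326  0.04996195]
```

View pics/w1c.png

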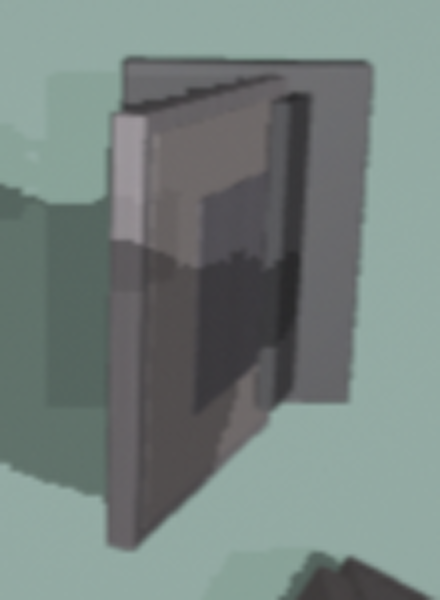

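```bash
python3 -m pendant '[[-0.4,0.1,0.8,0,0],[-0.85,0.2,1.6,0,0],[-0.85,0.2,2.4,0,0],[-0.85,0.2,2.4,0,0]]'
python3 - <<'E'
from h import *
p,d,c=shot('wrist','w2'); o=manip.get_obs();print(o['position'],o['ee_rot'])
L=load('w2');C=cloud(L)
m=(C[...,2]>.06)&(C[...,2]<.14)&(abs(C[...,0]-.53)<.08)&(abs(C[...,1]+.33)<.1);P=C[m]
rng=np.random.default_rng(0);best=None
for i in range(500):
    q=P[rng.choice(len(P),3,False)];n=np.cross(q[1]-q[0],q[2]-q[0]);n/=np.linalg.norm(n)+1e-12
    k=abs((P-q[0])@n)<.001
    if best is None or k.sum()>best.sum(): best=k
Q=P[best];c=Q.mean(0);n=np.linalg.svd(Q-c)[2][2];n*=np.sign(n[0])
print(len(P),best.sum(),c,n,'lean',np.degrees(np.arcsin(n[2])),'yaw',np.degrees(np.arctan2(n[1],n[0])))
print(P.min(0),P.max(0),Q.min(0),Q.max(0))
a=cv2.imread('pics/w2.png');cv2.imwrite('pics/w2c.png',cv2.resize(a[130:330,200:360],None,fx=3,fy=3,interpolation=cv2.INTER_CUBIC))
E
```

```text
clock: 1.95
position: [0.5043, -0.3358, 0.2014]
ee_rot: [0.707, 0.707, -0.001, -0.002]
ft_force: [-0.1, 1.6, 1.3]
grip_width: 1.001
[ 0.5055514  -0.33581758  0.20364477] [ 7.07122968e-01  7.07089926e-01 -4.60408276e-04 -8.55700806e-04]
6359 4798 [ 0.52535608 -0.32955932  0.09977494] [ 0.88569678 -0.00253509  0.46425725] lean 27.6621629194715 yaw -0.163994977681463
[ 0.50215055 -0.39965371  0.06004646] [ 0.54635281 -0.2693731   0.12935338] [ 0.5088057  -0.39965371  0.06004646] [ 0.54635281 -0.26945272  0.12935338]
```

View pics/w2.png

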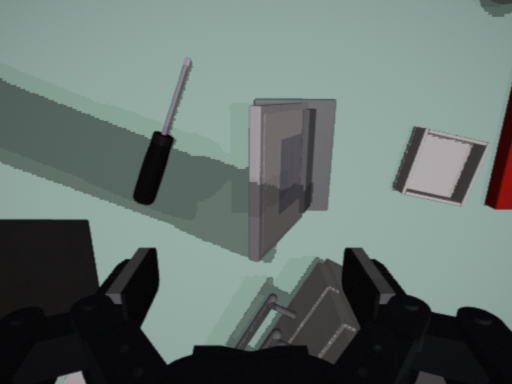

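View pics/w2c.png

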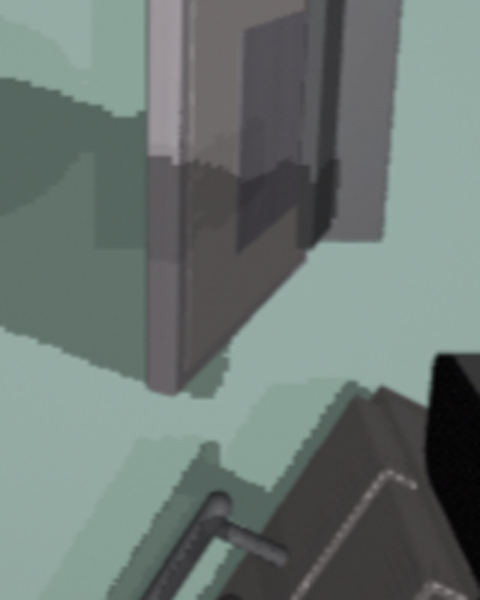

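```bash
cat >> h.py <<'E'
def tri(obs):
    A=np.zeros((3,3));b=np.zeros(3);rs=[]
    for L,u,v in obs:
        r=Rm(L['rot'])@np.array([(u-L['cx'])/L['f'],(v-L['cy'])/L['f'],1]);r/=np.linalg.norm(r);M=np.eye(3)-np.outer(r,r);A+=M;b+=M@L['pos'];rs.append((M,L['pos']))
    x=np.linalg.solve(A,b);return x,[np.linalg.norm(M@(x-o)) for M,o in rs]
E
python3 - <<'E'
from h import *
a,b=load('w1'),load('w2')
print(tri([(a,252,246),(b,249.3,258.5)]),tri([(a,258,247),(b,259.3,261)]))
for z in(.1235,.1285): print(plane(b,249.3,200,z),plane(b,261.5,200,z))
E
```

```text
(array([ 0.50256966, -0.40848459,  0.10464306]), [np.float64(0.00034441054232908113), np.float64(0.00034441054232903527)]) (array([ 0.51064137, -0.40250662,  0.11928077]), [np.float64(0.0005885675536758516), np.float64(0.0005885675536757931)])
[ 0.50244022 -0.3441846   0.1235    ] [ 0.51241079 -0.34416217  0.1235    ]
[ 0.50248184 -0.3424858   0.1285    ] [ 0.51224813 -0.34246383  0.1285    ]
```

```bash
python3 -m pendant '[[0.03,0.09,0.7,0,0.3],[0.03,0.09,1.4,0,0.6],[0.03,0.09,2.05,0,0.6],[0.03,0.09,2.05,0,0.6],[0.03,0.09,2.05,0,0.6]]' 30
python3 - <<'E'
from h import *
p,d,c=shot('wrist','w3'); o=manip.get_obs();print(o['position'],o['ee_rot'],o['grip_width'])
a=cv2.imread('pics/w3.png');cv2.imwrite('pics/w3c.png',cv2.resize(a[130:380,130:380],(750,600),interpolation=cv2.INTER_CUBIC))
E
```

```text
clock: 2.62
position: [0.5113, -0.3345, 0.1243]
ee_rot: [0.707, 0.708, 0.0, 0.001]
ft_force: [1.0, -0.1, 0.4]
grip_width: 0.398
[ 0.51137898 -0.33445759  0.12430584] [7.06474999e-01 7.07736322e-01 2.42632100e-04 1.52164697e-03] 0.3992370189315832
```

View pics/w3.png

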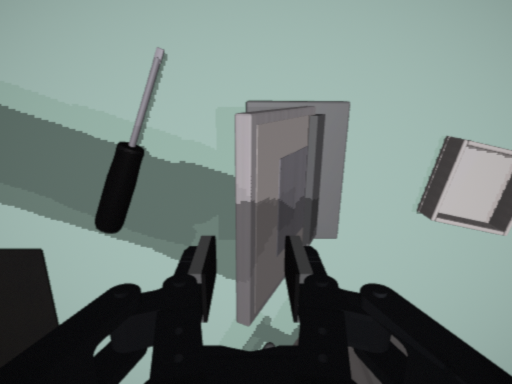

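```bash
python3 - <<'E'
from h import *
L=load('w3');C=cloud(L)
for u,v in [(210,240),(205,240),(290,240),(293,240),(212,250),(289,250),(212,280)]: print(u,v,C[v,u].round(4))
L=load('w2');C=cloud(L)
for u,v in [(150,252),(155,255),(350,253)]: print(u,v,C[v,u].round(4))
E
python3 -m pendant '[[0,-0.06,0.09,0,0.6],[0,-0.06,0.09,0,0.75],[0,-0.06,0.09,0,0.75]]'
```

```text
210 240 [ 0.4918 -0.3248  0.1571]
205 240 [ 0.4896 -0.3245  0.1578]
290 240 [ 0.529  -0.3249  0.1568]
293 240 [ 0.5304 -0.3248  0.157 ]
212 250 [ 0.4934 -0.3265  0.1636]
289 250 [ 0.5276 -0.3259  0.1647]
212 280 [ 0.4936 -0.3387  0.1686]
150 252 [ 0.4607 -0.3264  0.2458]
155 255 [ 0.4614 -0.3299  0.242 ]
350 253 [ 0.5469 -0.3269  0.2453]
clock: 3.05
position: [0.508, -0.3338, 0.1186]
ee_rot: [0.706, 0.708, -0.0, 0.0]
ft_force: [-0.5, 0.0, -0.2]
grip_width: 0.253
```

Run:
```python
from h import *
L=load('w3')
for P in [(.493,-.3235,.1243),(.493,-.3235,.1343),(.493,-.3345,.1243),(.493,-.3235,.157),(.511,-.3345,.1243)]: print(P,np.round(proj(L,P),1))
print(L['d'][225:300:5,210].round(3)); print(L['pos'])
p,d,c=shot('wrist','w4')
a=cv2.imread('pics/w4.png');cv2.imwrite('pics/w4c.png',cv2.resize(a[130:380,150:350],(480,600),interpolation=cv2.INTER_CUBIC))
```

```text
(0.493, -0.3235, 0.1243) [219.1 211.9]
(0.493, -0.3235, 0.1343) [217.4 218.7]
(0.493, -0.3345, 0.1243) [219.6 229.8]
(0.493, -0.3235, 0.157) [212.6 237.4]
(0.511, -0.3345, 0.1243) [251.  229.9]
[0.313 0.315 0.316 0.146 0.141 0.137 0.133 0.133 0.133 0.132 0.134 0.132
 0.133 0.133 0.133]
[ 0.5100711  -0.2593223   0.29015816]
```

View pics/w4c.png

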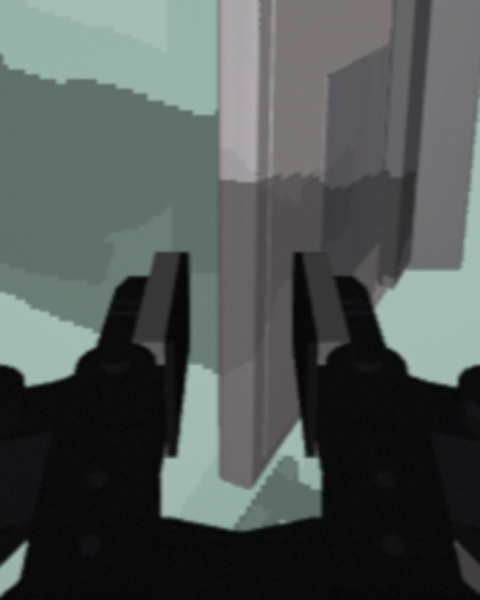

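Run:
```python
from h import *
L=load('w4');C=cloud(L)
print(manip.get_obs()['position'])
for cx,cy in [(172,256),(165,275),(158,300),(150,325),(148,338),(180,300),(175,350),(172,400),(170,440),(310,260),(330,330)]:
    u=150+cx*200/480; v=130+cy*250/600; print((cx,cy),round(u,1),round(v,1),C[int(v),int(u)].round(4))
```

```text
[ 0.50811786 -0.33378749  0.11860264]
(172, 256) 221.7 236.7 [ 0.4933 -0.3241  0.1474]
(165, 275) 218.8 244.6 [ 0.4928 -0.324   0.1559]
(158, 300) 215.8 255.0 [ 0.4927 -0.3231  0.1678]
(150, 325) 212.5 265.4 [ 0.4922 -0.3238  0.1746]
(148, 338) 211.7 270.8 [ 0.4922 -0.3242  0.1775]
(180, 300) 225.0 255.0 [ 0.4966 -0.3244  0.1652]
(175, 350) 222.9 275.8 [ 0.4965 -0.3258  0.1785]
(172, 400) 221.7 296.7 [ 0.4959 -0.335   0.1788]
(170, 440) 220.8 313.3 [ 0.4954 -0.3423  0.1795]
(310, 260) 279.2 238.3 [ 0.5209 -0.3242  0.1491]
(330, 330) 287.5 267.5 [ 0.5217 -0.3241  0.1753]
```

Run:
```python
from h import *
p,d,c=shot('scene','s4'); L=load('s4')
print(proj(L,[.508,-.334,.1186]),proj(L,[.508,-.334,.147]))
a=cv2.imread('pics/s4.png');cv2.imwrite('pics/s4c.png',cv2.resize(a[70:190,100:200],(600,720),interpolation=cv2.INTER_CUBIC)[:590])
C=cloud(load('w4'));print('table',C[20:60,20:100,2].mean())
```

```text
(np.float64(153.30867450292945), np.float64(130.58770650645585)) (np.float64(152.2265513369785), np.float64(124.55204778220548))
table 0.0012040833017517832
```

View pics/s4c.png

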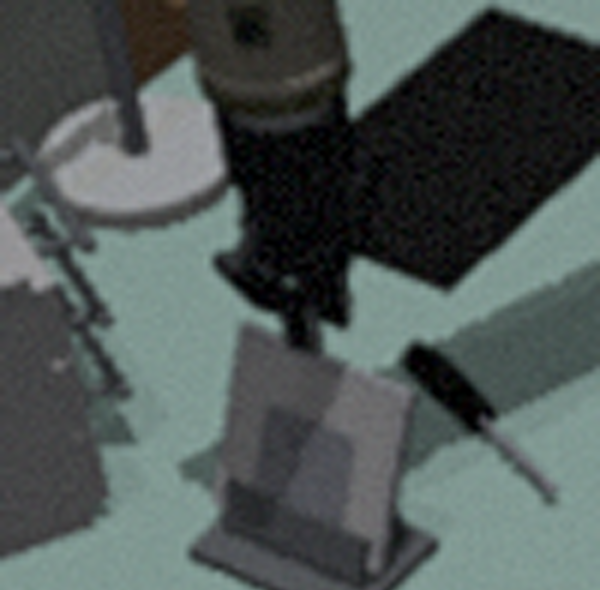

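Run:
```python
from h import *
L=load('s4')
for P in [(.522,-.324,.147),(.522,-.324,.12),(.526,-.334,.147),(.526,-.334,.12),(.512,-.334,.129)]: print(P,np.round(proj(L,P),1), 'crop',((np.array(proj(L,P))-[100,70])*6).round())
C=cloud(L)
for v in range(112,134,2): print(v,C[v,150].round(3),C[v,151].round(3))
```

```text
(0.522, -0.324, 0.147) [152.  127.6] crop [312. 346.]
(0.522, -0.324, 0.12) [153.1 133.4] crop [318. 380.]
(0.526, -0.334, 0.147) [149.1 127.3] crop [295. 344.]
(0.526, -0.334, 0.12) [150.2 133.1] crop [301. 378.]
(0.512, -0.334, 0.129) [152.2 129. ] crop [313. 354.]
112 [ 0.523 -0.319  0.22 ] [ 0.523 -0.315  0.222]
114 [ 0.532 -0.312  0.22 ] [ 0.523 -0.316  0.213]
116 [ 0.535 -0.311  0.214] [ 0.52  -0.321  0.2  ]
118 [ 0.529 -0.319  0.198] [ 0.516 -0.327  0.186]
120 [ 0.527 -0.322  0.186] [ 0.528 -0.316  0.19 ]
122 [ 0.527 -0.324  0.176] [ 0.523 -0.323  0.174]
124 [ 0.525 -0.328  0.164] [ 0.527 -0.321  0.168]
126 [ 0.531 -0.323  0.161] [ 0.523 -0.327  0.154]
128 [ 0.528 -0.329  0.147] [ 0.52  -0.332  0.14 ]
130 [ 0.517 -0.341  0.125] [ 0.511 -0.342  0.12 ]
132 [ 0.517 -0.343  0.115] [ 0.514 -0.341  0.113]
```

Both the wrist and scene depth put the fingertips at z≈0.147 while the reported TCP is at 0.119. So the physical tips sit about 28 mm above the reported TCP, and I'll go by the measured tip.

```bash
python3 -m pendant '[[0,0,0.3,0,0.75],[0,0,0.6,0,0.75],[0,0,0.6,0,0.75]]'
python3 - <<'E'
from h import *
p,d,c=shot('wrist','w5'); o=manip.get_obs();print(o['position'],o['ft_force'],o['grip_width'])
a=cv2.imread('pics/w5.png');cv2.imwrite('pics/w5c.png',cv2.resize(a[130:380,150:350],(480,600),interpolation=cv2.INTER_CUBIC))
L=load('w5');C=cloud(L)
for v in range(226,246,2): print(v,C[v,222].round(4),C[v,279].round(4))
E
```

```text
clock: 3.52
position: [0.5071, -0.3333, 0.0927]
ee_rot: [0.706, 0.708, -0.0, -0.001]
ft_force: [-0.5, -0.2, -0.1]
grip_width: 0.248
[ 0.50760155 -0.33348511  0.09355717] [ 0.44921488 -0.63920346  0.24301905] 0.2495340247650301
226 [ 4.811e-01 -3.714e-01 -1.000e-04] [ 0.5214 -0.3244  0.1074]
228 [ 0.4812 -0.3729  0.0008] [ 0.5215 -0.3259  0.1065]
230 [ 4.811e-01 -3.751e-01  2.000e-04] [ 0.5216 -0.3271  0.1064]
232 [ 4.810e-01 -3.769e-01  4.000e-04] [ 0.5215 -0.3278  0.1074]
234 [ 0.4809 -0.3794 -0.0007] [ 0.5216 -0.3295  0.1062]
236 [ 0.493  -0.3235  0.1218] [ 0.52   -0.3228  0.1229]
238 [ 0.4933 -0.3231  0.1247] [ 0.52   -0.3235  0.1235]
240 [ 0.4935 -0.323   0.127 ] [ 0.5198 -0.3234  0.1259]
242 [ 0.4936 -0.3234  0.1283] [ 0.5197 -0.3236  0.1276]
244 [ 0.4937 -0.3235  0.1301] [ 0.5196 -0.324   0.1288]
```

View pics/w5c.png

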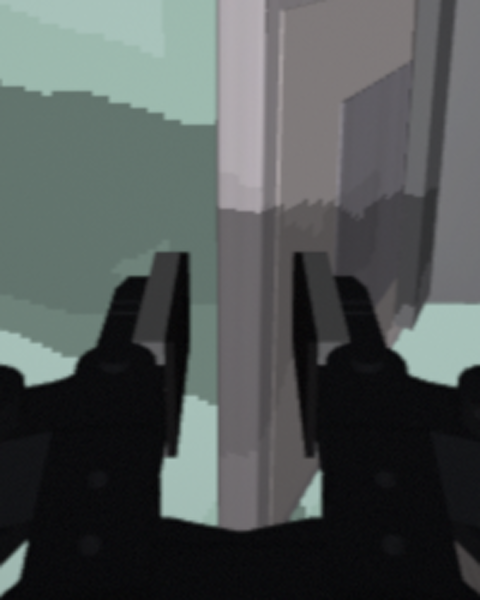

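```bash
python3 -m pendant '[[0,0.03,-0.04,0,0.75],[0,0.03,-0.04,0,1],[0,0.03,-0.04,0,1],[0,0.03,-0.04,0,1],[0,0.03,-0.04,0,1]]' 30
python3 - <<'E'
from h import *
p,d,c=shot('wrist','w6'); o=manip.get_obs();print(o['position'],o['ft_force'],o['grip_width'],o['grip_width']*85)
a=cv2.imread('pics/w6.png');cv2.imwrite('pics/w6c.png',cv2.resize(a[130:380,150:350],(480,600),interpolation=cv2.INTER_CUBIC))
E
```

```text
clock: 4.2
position: [0.5092, -0.334, 0.0965]
ee_rot: [0.706, 0.708, -0.0, 0.0]
ft_force: [-2.2, -0.2, 5.5]
grip_width: 0.127
[ 0.50923861 -0.33398038  0.0964815 ] [-2.48411455  0.15595328  6.37740557] 0.12376936966769062 10.520396421753702
```

View pics/w6c.png

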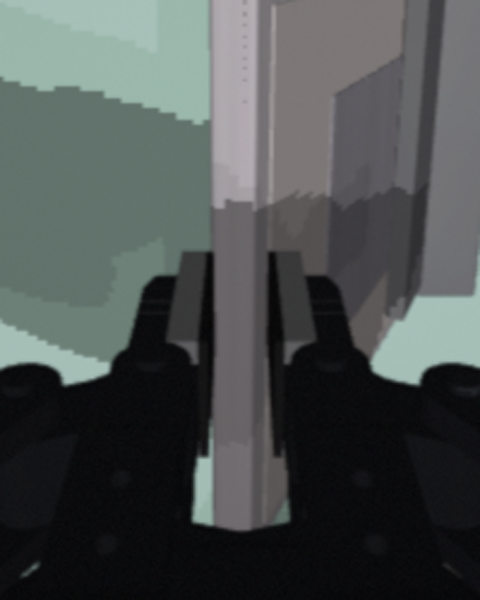

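```bash
python3 -m pendant '[[0,-0.05,-0.1,0,1],[0,-0.1,-0.2,0,1],[0,-0.14,-0.3,0,1],[0,-0.14,-0.3,0,1]]' 40
python3 - <<'E'
from h import *
p,d,c=shot('wrist','w7'); o=manip.get_obs();print(o['position'],o['ft_force'],o['grip_width'],o['grip_width']*85)
a=cv2.imread('pics/w7.png');cv2.imwrite('pics/w7c.png',cv2.resize(a[130:380,150:350],(480,600),interpolation=cv2.INTER_CUBIC))
C=cloud(load('w7'));m=(C[...,2]>.06)&(C[...,2]<.16)&(abs(C[...,0]-.53)<.08)&(C[...,1]>-.31)&(C[...,1]<-.25);P=C[m];print(P.min(0),P.max(0))
E
```

```text
clock: 4.75
position: [0.5036, -0.334, 0.1085]
ee_rot: [0.706, 0.708, -0.0, 0.0]
ft_force: [0.7, 0.2, -1.4]
grip_width: 0.113
[ 0.50357356 -0.33398165  0.10824502] [ 2.03603854 -0.12430184 -0.39245875] 0.11963084638583667 10.168621942796117
[ 0.4970698  -0.30997428  0.06004248] [ 0.54624335 -0.26919961  0.14119371]
```

View pics/w7c.png

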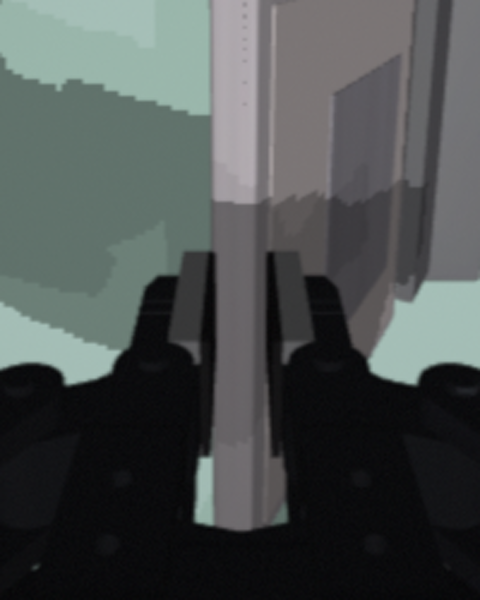

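```bash
python3 -m pendant '[[0,-0.1,-0.2,0,1],[0,-0.2,-0.4,0,1],[0,-0.28,-0.6,0,1],[0,-0.28,-0.6,0,1]]'
python3 - <<'E'
from h import *
p,d,c=shot('wrist','w8'); o=manip.get_obs();print(o['position'],o['ft_force'],o['grip_width'],o['grip_width']*85)
C=cloud(load('w8'));m=(C[...,2]>.06)&(C[...,2]<.2)&(abs(C[...,0]-.53)<.08)&(C[...,1]>-.31)&(C[...,1]<-.25);P=C[m];print(P.min(0),P.max(0))
E
```

```text
clock: 5.3
position: [0.4924, -0.3343, 0.1331]
ee_rot: [0.707, 0.708, -0.0, 0.001]
ft_force: [1.5, 0.3, -2.4]
grip_width: 0.115
[ 0.49234054 -0.33409452  0.13250947] [ 0.97644046 -0.1534614  -1.67141434] 0.11748279530335633 9.986037600785288
[ 0.48578415 -0.30999908  0.06001061] [ 0.54528861 -0.26953833  0.16578274]
```

View pics/w8.png

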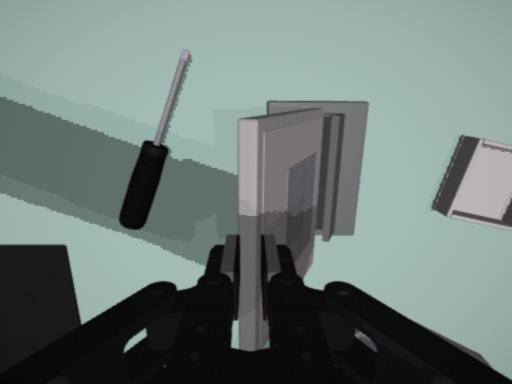

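```bash
python3 -m pendant '[[0,-0.1,-0.2,0,1],[0,-0.2,-0.45,0,1],[0,-0.2,-0.7,0,1],[0,-0.2,-1.0,0,1],[0,-0.2,-1.0,0,1]]'
cat > lean.py <<'E'
from h import *
import sys
def lean(tag,y0=-.31,y1=-.25,x0=.3,x1=.7,zmin=.06):
    p,d,c=shot('wrist',tag); o=manip.get_obs();print(o['clock'],o['position'].round(4),o['ft_force'].round(1),round(o['grip_width']*85,1))
    C=cloud(load(tag));m=(C[...,2]>zmin)&(C[...,2]<.4)&(C[...,0]>x0)&(C[...,0]<x1)&(C[...,1]>y0)&(C[...,1]<y1);P=C[m]
    rng=np.random.default_rng(0);best=None
    for i in range(400):
        q=P[rng.choice(len(P),3,False)];n=np.cross(q[1]-q[0],q[2]-q[0]);n/=np.linalg.norm(n)+1e-12
        k=abs((P-q[0])@n)<.001
        if best is None or k.sum()>best.sum(): best=k
    Q=P[best];c=Q.mean(0);n=np.linalg.svd(Q-c)[2][2];n*=np.sign(n[0])
    print('n',n.round(3),'lean',np.degrees(np.arcsin(n[2])).round(1),'yaw',np.degrees(np.arctan2(n[1],n[0])).round(1),'min',P.min(0).round(4),'max',P.max(0).round(4),'facemin',Q.min(0).round(4),'facemax',Q.max(0).round(4))
E
python3 - <<'E'
from lean import *
lean('w9')
p,d,c=shot('scene','s9');a=cv2.imread('pics/s9.png');cv2.imwrite('pics/s9c.png',cv2.resize(a[70:190,100:220],(590,590),interpolation=cv2.INTER_CUBIC))
E
```

```text
clock: 5.98
position: [0.4852, -0.3341, 0.1734]
ee_rot: [0.706, 0.708, 0.0, 0.001]
ft_force: [0.5, -0.4, -2.2]
grip_width: 0.095
6.025 [ 0.4848 -0.334   0.1726] [ 0.2  0.2 -1.9] 8.1
n [ 0.995 -0.089  0.048] lean 2.8 yaw -5.1 min [ 0.4792 -0.31    0.085 ] max [ 0.5008 -0.259   0.3393] facemin [ 0.4792 -0.31    0.085 ] facemax [ 0.5008 -0.259   0.3393]
```

View pics/w9.png

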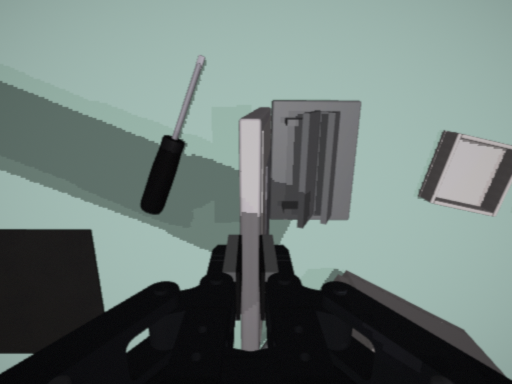

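View pics/s9c.png

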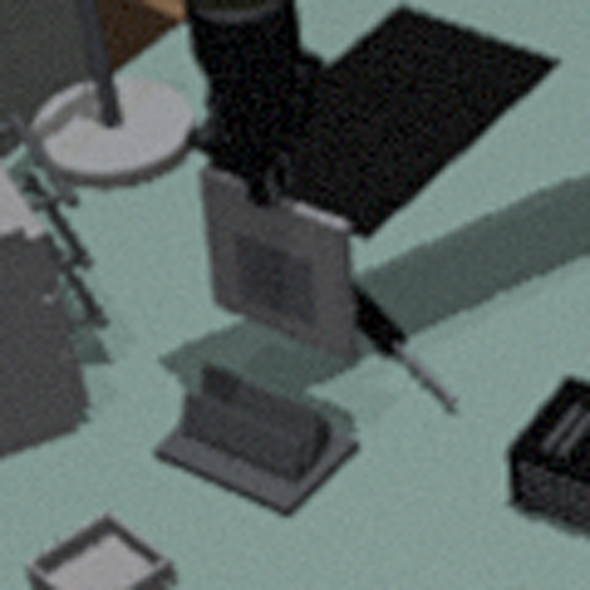

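The module came out but swung upright in the grip once free of the stand. It is hanging securely, gripped near its top edge. I'll measure how it sits in the jaws and locate the rack precisely.

Run:
```python
from h import *
C=cloud(load('w9'))
for v in [125,140,160,180,200,215,228]:
    r=C[v,236:270]; print(v,[tuple(x.round(3)) for x in r[::4]])
m=(C[...,2]>.195)&(C[...,2]<.23)&(C[...,0]>.47)&(C[...,0]<.5)&(C[...,1]>-.315)&(C[...,1]<-.26);P=C[m]
print(len(P),P.min(0),P.max(0),np.percentile(P[:,2],[5,50,95]))
for v in range(234,248,2): print(v,C[v,229].round(4),C[v,270].round(4))
# rack from scene/top
for t in ['top0']:
    L=load(t);C=cloud(L);a=L['p'].astype(int)
    m=(C[...,2]>.004)&(C[...,2]<.02)&(C[...,0]>.5)&(C[...,0]<.72)&(C[...,1]>.08)&(C[...,1]<.3)
    pts=np.argwhere(m)[:,::-1].astype(np.float32)
    r=cv2.minAreaRect(pts);b=cv2.boxPoints(r);print(r,[plane(L,u,v,.012).round(4) for u,v in b])
```

```text
125 [(np.float64(0.469), np.float64(-0.292), np.float64(0.0)), (np.float64(0.48), np.float64(-0.273), np.float64(0.199)), (np.float64(0.481), np.float64(-0.272), np.float64(0.2)), (np.float64(0.483), np.float64(-0.272), np.float64(0.2)), (np.float64(0.485), np.float64(-0.272), np.float64(0.201)), (np.float64(0.487), np.float64(-0.272), np.float64(0.201)), (np.float64(0.488), np.float64(-0.272), np.float64(0.202)), (np.float64(0.491), np.float64(-0.274), np.float64(0.18)), (np.float64(0.495), np.float64(-0.277), np.float64(0.148))]
140 [(np.float64(0.469), np.float64(-0.308), np.float64(-0.0)), (np.float64(0.48), np.float64(-0.279), np.float64(0.199)), (np.float64(0.481), np.float64(-0.279), np.float64(0.201)), (np.float64(0.483), np.float64(-0.279), np.float64(0.2)), (np.float64(0.485), np.float64(-0.279), np.float64(0.201)), (np.float64(0.487), np.float64(-0.279), np.float64(0.201)), (np.float64(0.488), np.float64(-0.279), np.float64(0.201)), (np.float64(0.491), np.float64(-0.281), np.float64(0.188)), (np.float64(0.495), np.float64(-0.287), np.float64(0.144))]
160 [(np.float64(0.469
[... 2726 characters left out ...]
 -0.2693677   0.20306767] [0.19907745 0.20064314 0.20173533]
234 [ 4.599e-01 -4.181e-01 -2.000e-04] [ 5.082e-01 -4.178e-01  3.000e-04]
236 [ 0.4742 -0.3242  0.2025] [ 0.4938 -0.3245  0.2016]
238 [ 0.4744 -0.3242  0.2046] [ 0.4936 -0.3239  0.2051]
240 [ 0.4745 -0.3245  0.2061] [ 0.4935 -0.3243  0.2064]
242 [ 0.4747 -0.3241  0.209 ] [ 0.4933 -0.3238  0.2096]
244 [ 0.4748 -0.3241  0.211 ] [ 0.4933 -0.3242  0.2107]
246 [ 0.4749 -0.3242  0.2127] [ 0.4931 -0.324   0.213 ]
((239.370849609375, 189.4282989501953), (65.6659927368164, 65.9425277709961), 88.78113555908203) [array([0.7183, 0.3006, 0.012 ]), array([0.7188, 0.0809, 0.012 ]), array([0.5005, 0.0808, 0.012 ]), array([0.4996, 0.2969, 0.012 ])]
```

Run:
```python
from h import *
L=load('w9');C=cloud(L)
for u,v in [(205,58),(192,100),(176,140),(165,210),(150,215),(271,105),(271,215),(300,150)]: print(u,v,plane(L,u,v,.005).round(3),C[v,u].round(3))
```

```text
205 58 [ 0.44  -0.227  0.005] [ 0.441 -0.228  0.013]
192 100 [ 0.425 -0.266  0.005] [ 0.424 -0.267  0.   ]
176 140 [ 0.406 -0.307  0.005] [ 0.409 -0.305  0.018]
165 210 [ 0.388 -0.386  0.005] [ 0.387 -0.388 -0.   ]
150 215 [ 0.371 -0.392  0.005] [ 0.369 -0.394 -0.   ]
271 105 [ 0.506 -0.271  0.005] [ 0.506 -0.271  0.001]
271 215 [ 0.508 -0.392  0.005] [ 0.508 -0.39   0.01 ]
300 150 [ 0.538 -0.317  0.005] [ 0.537 -0.316  0.01 ]
```

The panel top (z≈0.2006) sits almost level with the fingertips, so the bite is only a millimetre or two. There is free table in front of the stand at x≈0.475, 33 mm from the stand and 35 mm from the driver. I'll set the panel down there and take a deeper grip.

```bash
python3 -m pendant '[[0,-0.12,0.3,0,1],[0,-0.25,0.8,0,1],[0,-0.25,1.3,0,1],[0,-0.25,1.7,0,1],[0,-0.25,1.85,0,1]]' 60;  python3 -m pendant '[[0,0,0.03,0,1],[0,0,0.07,0,1],[0,0,0.1,0,1]]'
```

```text
clock: 6.7
position: [0.4737, -0.3334, 0.0964]
ee_rot: [0.706, 0.708, -0.0, -0.001]
ft_force: [-0.3, -0.0, -1.7]
grip_width: 0.083
clock: 7.08
position: [0.4747, -0.3341, 0.0945]
ee_rot: [0.706, 0.708, 0.0, 0.0]
ft_force: [1.5, -0.1, -2.4]
grip_width: 0.079
```

```bash
python3 -m pendant '[[0,0,0.04,0,1],[0,0,0.08,0,1],[0,0,0.08,0,1]]';  python3 - <<'E'
from lean import *
lean('w10',x0=.44,x1=.5,y0=-.31,y1=-.26,zmin=.1)
E
```

```text
clock: 7.45
position: [0.4758, -0.3342, 0.0926]
ee_rot: [0.706, 0.708, 0.0, 0.002]
ft_force: [-1.5, 1.3, 8.1]
grip_width: 0.086
7.5 [ 0.4757 -0.3341  0.0926] [-0.5  1.5  8.7] 7.3
n [ 0.051  0.003 -0.999] lean -87.1 yaw 3.6 min [ 0.4698 -0.31    0.1   ] max [ 0.482  -0.2693  0.1219] facemin [ 0.4698 -0.31    0.1188] facemax [ 0.4799 -0.2694  0.1211]
```

View pics/w10.png

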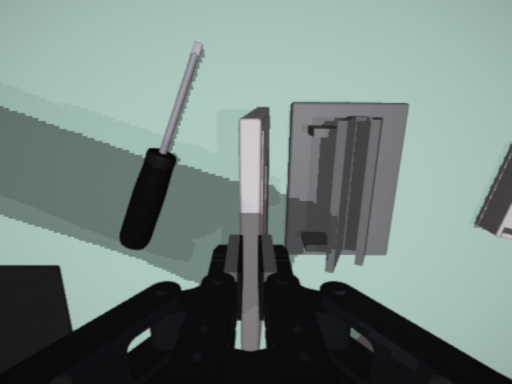

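```bash
python3 -m pendant '[[0,0,-0.02,0,0.75],[0,0,-0.02,0,0.75],[0,0,0.1,0,0.75],[0,0,0.25,0,0.75],[0,0,0.35,0,0.75]]';  python3 - <<'E'
from lean import *
lean('w11',x0=.44,x1=.5,y0=-.31,y1=-.26,zmin=.1)
E
```

```text
clock: 8.12
position: [0.4741, -0.3337, 0.0761]
ee_rot: [0.706, 0.708, -0.0, -0.0]
ft_force: [-0.1, -0.2, 1.0]
grip_width: 0.248
8.175 [ 0.474  -0.3336  0.0757] [-0.4  0.   0.1] 21.2
n [ 0.13  -0.    -0.992] lean -82.6 yaw -0.1 min [ 0.4628 -0.3099  0.1   ] max [ 0.4761 -0.2692  0.1215] facemin [ 0.4629 -0.3099  0.1176] facemax [ 0.4729 -0.2693  0.1208]
```

View pics/w11.png

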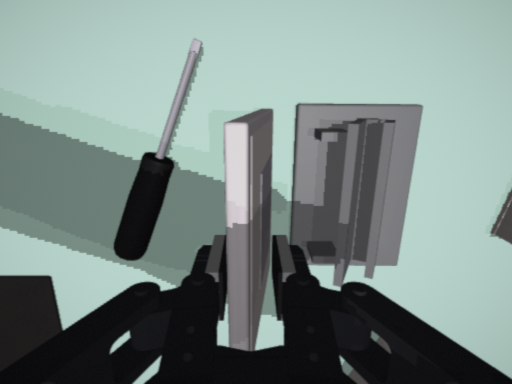

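```bash
python3 -m pendant '[[0,-0.1,-0.1,0,0.75],[0,-0.2,-0.2,0,0.78],[0,-0.31,-0.25,0,0.82],[0,-0.31,-0.25,0,0.84],[0,-0.31,-0.25,0,0.84]]';  python3 - <<'E'
from lean import *
lean('w12',x0=.43,x1=.5,y0=-.31,y1=-.26,zmin=.1)
E
```

```text
clock: 8.8
position: [0.462, -0.3339, 0.0869]
ee_rot: [0.706, 0.708, -0.0, 0.0]
ft_force: [0.3, 0.0, -0.0]
grip_width: 0.158
8.85 [ 0.4621 -0.3339  0.0868] [ 1. -1. -1.] 13.3
n [ 0.186  0.    -0.983] lean -79.3 yaw 0.1 min [ 0.4546 -0.31    0.1   ] max [ 0.4691 -0.2693  0.1213] facemin [ 0.4548 -0.31    0.1163] facemax [ 0.4646 -0.2693  0.1198]
```

View pics/w12.png

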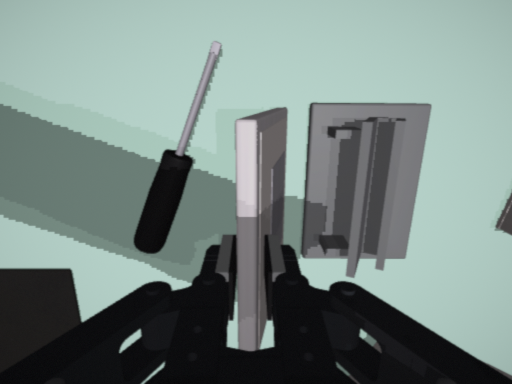

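```bash
python3 -m pendant '[[0,-0.03,-0.06,0,0.86],[0,-0.06,-0.06,0,1],[0,-0.06,-0.06,0,1],[0,-0.06,-0.06,0,1]]' 40;  python3 - <<'E'
from lean import *
lean('w13',x0=.43,x1=.5,y0=-.31,y1=-.26,zmin=.1)
E
python3 -m pendant '[[0,0,-0.07,0,1],[0,0,-0.15,0,1],[0,0,-0.15,0,1],[0,0,-0.15,0,1]]' 40;  python3 - <<'E'
from lean import *
lean('w14',x0=.43,x1=.5,y0=-.31,y1=-.26,zmin=.1)
E
```

```text
clock: 9.35
position: [0.4598, -0.3338, 0.0893]
ee_rot: [0.706, 0.708, 0.0, 0.0]
ft_force: [0.6, 0.3, 1.0]
grip_width: 0.103
9.4 [ 0.4598 -0.3339  0.0893] [0.7 0.1 0.6] 8.6
n [ 0.219 -0.005 -0.976] lean -77.4 yaw -1.4 min [ 0.4537 -0.31    0.1   ] max [ 0.4682 -0.2694  0.1207] facemin [ 0.4538 -0.31    0.1161] facemax [ 0.4635 -0.2695  0.1201]
clock: 9.9
position: [0.4595, -0.3339, 0.0951]
ee_rot: [0.706, 0.708, -0.0, -0.0]
ft_force: [0.1, -0.6, -1.6]
grip_width: 0.099
9.95 [ 0.4595 -0.3338  0.0951] [ 0.6 -0.5 -2.6] 8.8
n [ 0.189 -0.001 -0.982] lean -79.1 yaw -0.3 min [ 0.4535 -0.31    0.1   ] max [ 0.4683 -0.2695  0.1266] facemin [ 0.4536 -0.31    0.1221] facemax [ 0.4633 -0.2696  0.1258]
```

View pics/w14.png

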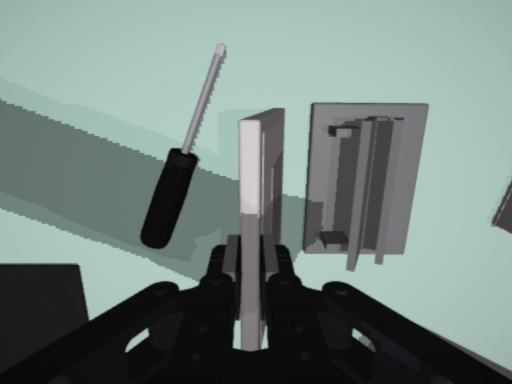

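The two-edge pinch keeps the lean: 10.9° after lifting 6 mm clear of the table. I'll raise it further and check that it stays.

```bash
python3 -m pendant '[[0,0,-0.2,0,1],[0,0,-0.6,0,1],[0,0,-1.1,0,1],[0,0,-1.5,0,1],[0,0,-1.6,0,1]]' 60;  python3 - <<'E'
from lean import *
lean('w15',x0=.43,x1=.5,y0=-.31,y1=-.26,zmin=.16)
p,d,c=shot('scene','s15');a=cv2.imread('pics/s15.png');cv2.imwrite('pics/s15c.png',cv2.resize(a[60:180,100:220],(590,590),interpolation=cv2.INTER_CUBIC))
E
```

```text
clock: 10.58
position: [0.4603, -0.3343, 0.161]
ee_rot: [0.706, 0.708, 0.0, 0.001]
ft_force: [-0.1, 0.3, -2.8]
grip_width: 0.09
10.625 [ 0.4601 -0.3342  0.1606] [ 0.7 -0.2 -1.3] 7.3
n [ 0.19  -0.004 -0.982] lean -79.0 yaw -1.1 min [ 0.4542 -0.31    0.16  ] max [ 0.4704 -0.2699  0.1921] facemin [ 0.4543 -0.31    0.1877] facemax [ 0.4641 -0.2699  0.1915]
```

View pics/s15c.png

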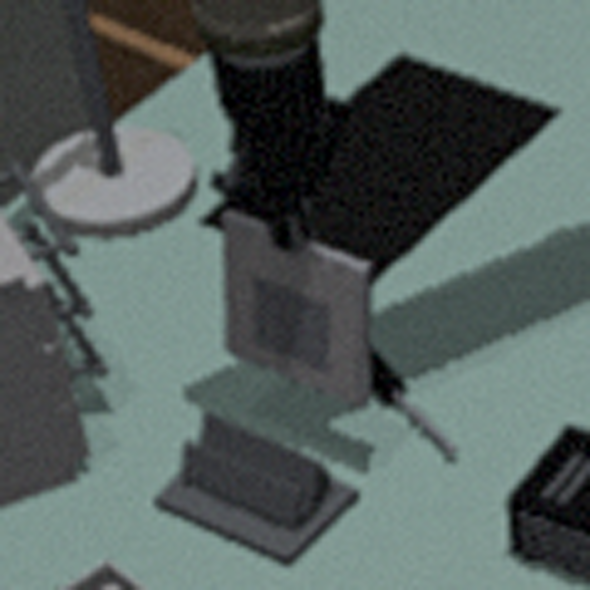

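Run:
```python
from h import *
L=load('top0')
b=[(210.4,178.4),(259.6,173.3),(262.3,205.8),(213.9,210.9)]
P=np.array([plane(L,u,v,.012) for u,v in b]);print(P.round(4),'centre',P.mean(0))
bl,br,fr,fl=P  # back-left(y+), back-right...
def yaw(d): return np.degrees(np.arctan2(d[1],d[0]))
print('y-axis dirs',yaw(P[0]-P[1])-90,yaw(P[3]-P[2])-90,'len',np.linalg.norm(P[0]-P[1]),np.linalg.norm(P[3]-P[2]),'x dirs',yaw(P[0]-P[3]),yaw(P[1]-P[2]),np.linalg.norm(P[0]-P[3]),np.linalg.norm(P[1]-P[2]))
# mark
a=L['p']; m=(a.max(2)<70).astype(np.uint8); m[:, :200]=0; m[:,265:]=0; m[:210]=0; m[275:]=0
cs,_=cv2.findContours(m,cv2.RETR_CCOMP,cv2.CHAIN_APPROX_NONE)
for c in cs:
    if cv2.contourArea(c)>300:
        r=cv2.minAreaRect(c);q=np.array([plane(L,u,v,0) for u,v in cv2.boxPoints(r)]);print(cv2.contourArea(c),q.round(4),'c',q.mean(0).round(4),np.linalg.norm(q[0]-q[1]),np.linalg.norm(q[1]-q[2]),yaw(q[1]-q[0]))
```

```text
[[0.647  0.2853 0.012 ]
 [0.661  0.122  0.012 ]
 [0.5528 0.115  0.012 ]
 [0.5388 0.2744 0.012 ]] centre [0.59992801 0.19917062 0.012     ]
y-axis dirs 4.918026234806419 5.016046185909076 len 0.16396750389577497 0.16004120291452936 x dirs 5.776897652709845 3.7041124446548044 0.10869668552409899 0.10843501601448123
1912.0 [[0.3691 0.2961 0.    ]
 [0.5153 0.2849 0.    ]
 [0.5022 0.1373 0.    ]
 [0.3564 0.1501 0.    ]] c [0.4358 0.2171 0.    ] 0.14667908037089653 0.14815285182534507 -4.412994609760921
1767.0 [[0.3712 0.2933 0.    ]
 [0.5122 0.2827 0.    ]
 [0.4999 0.1408 0.    ]
 [0.3593 0.1528 0.    ]] c [0.4357 0.2174 0.    ] 0.14141347710171234 0.14247019587294646 -4.282054641051927
```

```bash
python3 -m pendant '[[0.1,0,-0.5,0,1],[0.4,0.1,-1.1,0,1],[0.9,0.2,-1.6,0,1],[1.5,0.3,-1.7,0,1],[2.1,0.4,-1.7,0,1]]';  python3 -m pendant '[[0.6,0.1,0,0,1],[1.3,0.2,0,-0.1,1],[2.1,0.3,0,-0.2,1],[2.9,0.4,0,-0.4,1],[3.7,0.5,0,-0.6,1]]'
```

```text
clock: 11.3
position: [0.4757, -0.2481, 0.2275]
ee_rot: [0.706, 0.708, 0.0, 0.0]
ft_force: [0.8, -1.4, -2.5]
grip_width: 0.084
clock: 11.92
position: [0.4948, -0.0998, 0.2271]
ee_rot: [0.683, 0.73, -0.0, -0.0]
ft_force: [-0.3, 0.1, -3.0]
grip_width: 0.086
```

```bash
python3 -m pendant '[[0.8,0.1,0,-0.1,1],[1.6,0.2,0,-0.2,1],[2.4,0.3,0,-0.2,1],[3.2,0.4,0,-0.2,1],[4.0,0.4,0,-0.2,1]]'; python3 -m pendant '[[0.7,0.0,0,0,1],[1.3,0.1,0,0,1],[1.9,0.1,0,0,1],[2.3,0.1,0,0,1],[2.5,0.1,0,0,1]]'
python3 - <<'E'
from lean import *
lean('w16',x0=.43,x1=.6,y0=.2,y1=.25,zmin=.22)
p,d,c=shot('scene','s16');a=cv2.imread('pics/s16.png');cv2.imwrite('pics/s16c.png',cv2.resize(a[110:260,200:350],(590,590),interpolation=cv2.INTER_CUBIC))
E
```

```text
clock: 12.55
position: [0.5001, 0.0608, 0.227]
ee_rot: [0.676, 0.737, -0.0, -0.0]
ft_force: [0.5, 0.1, -2.9]
grip_width: 0.089
clock: 13.18
position: [0.4956, 0.1599, 0.2271]
ee_rot: [0.676, 0.737, -0.0, -0.0]
ft_force: [-0.3, -0.1, -2.1]
grip_width: 0.089
13.225 [0.4956 0.1604 0.2271] [-1.   0.8 -2.1] 7.7
n [ 0.999 -0.02   0.038] lean 2.2 yaw -1.2 min [0.4844 0.2    0.22  ] max [0.5034 0.2345 0.3931] facemin [0.4844 0.2    0.22  ] facemax [0.5034 0.2345 0.3931]
```

View pics/w16.png

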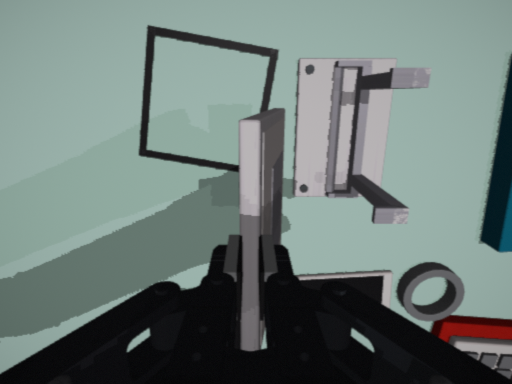

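View pics/s16c.png

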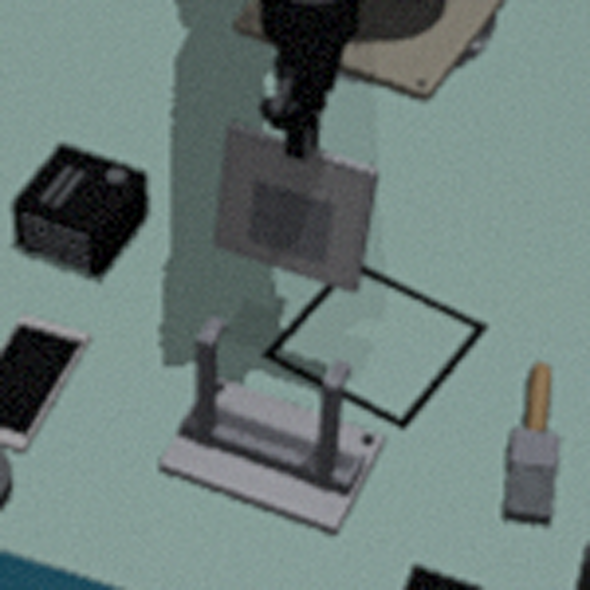

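Run:
```python
from h import *
a=cv2.imread('pics/w16.png');cv2.imwrite('pics/w16c.png',cv2.resize(a[45:235,285:435],None,fx=4,fy=3.1,interpolation=cv2.INTER_CUBIC))
L=load('w16');C=cloud(L)
m=(C[...,2]>.258-.01)&(C[...,0]>.47)&(C[...,0]<.52)&(C[...,1]>.18)&(C[...,1]<.24);P=C[m];c=P.mean(0);n=np.linalg.svd(P-c)[2][2];print(len(P),P.min(0),P.max(0),n)
for u,v in [(410,78),(425,78),(390,215),(404,215),(395,78),(380,212),(348,100),(348,150),(335,100),(320,100),(375,110)]: print(u,v,C[v,u].round(4))
```

```text
3229 [0.48438461 0.18000199 0.24800721] [0.51173369 0.23451269 0.39309448] [ 0.99405415  0.10887963 -0.00125673]
410 78 [0.6048 0.2555 0.1455]
425 78 [0.6167 0.2566 0.144 ]
390 215 [0.614  0.1472 0.1455]
404 215 [0.6256 0.1483 0.1457]
395 78 [0.5943 0.2546 0.1444]
380 212 [0.6054 0.1489 0.1449]
348 100 [0.6012 0.2368 0.0138]
348 150 [0.6128 0.1788 0.0103]
335 100 [0.5844 0.2354 0.0209]
320 100 [0.5696 0.2339 0.0112]
375 110 [0.6356 0.2284 0.0112]
```

View pics/w16c.png

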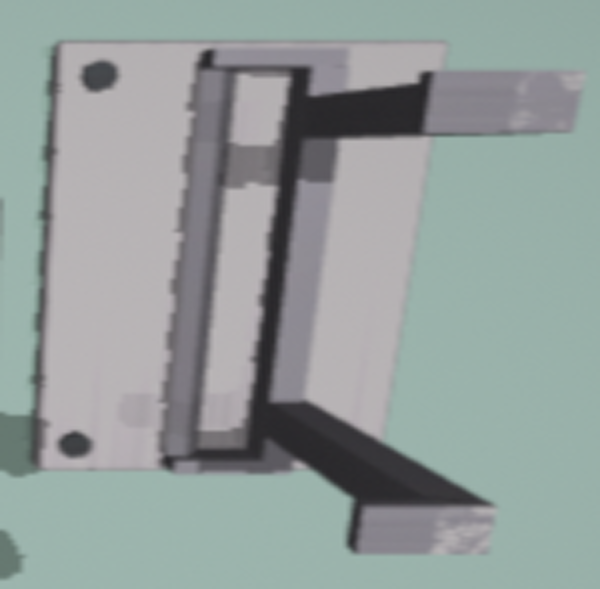

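Run:
```python
from h import *
L=load('w16')
def px(x,y): return 285+x/4,45+y/3.1
def pl(x,y,z): return plane(L,*px(x,y),z)
f1,f2,b1=pl(57,42,.012),pl(38,468,.012),pl(447,42,.012)
print('front',f1,f2,'back',b1,np.linalg.norm(f1-f2),np.linalg.norm(f1-b1))
c1=(pl(432,72,.145)+pl(424,133,.145))/2; c2=(pl(360,503,.145)+pl(350,550,.145))/2
print('catch front',c1,c2,np.linalg.norm(c1-c2))
d=(f1-f2);d/=np.linalg.norm(d);yaw=np.degrees(np.arctan2(d[1],d[0]))-90;print('yaw base',yaw,'yaw catch',np.degrees(np.arctan2(*(c1-c2)[[1,0]]))-90)
ex=np.array([d[1],-d[0],0]); ey=d
mid=(f1+f2)/2; o=mid+.06*ex; o[2]=0; print('origin from base',o)
oc=(c1+c2)/2+.01*ex; print('origin from catches',oc)
for p in [(228,70,.024),(205,70,.024),(232,75,.012),(292,75,.012),(198,430,.012),(248,440,.012),(310,75,.03),(170,450,.024),(300,135,.03)]:
    q=pl(*p)-o; print(p,'x',(q@ex*1e3).round(1),'y',(q@ey*1e3).round(1))
# panel top edge
C=cloud(L)
for v in [125,150,175,200,220]:
    r=[C[v,u] for u in range(238,266)]; print(v,[(round(p[0],4),round(p[1],3),round(p[2],4)) for p in r if p[2]>.24][::3])
```

```text
front [0.53940598 0.27600118 0.012     ] [0.55514091 0.11492322 0.012     ] back [0.64802305 0.28558836 0.012     ] 0.161844670505155 0.10903936540361353
catch front [0.59183517 0.25422247 0.145     ] [0.60058996 0.14590457 0.145     ] 0.10867112873269082
yaw base 5.579248228264689 yaw catch 4.6208823416050535
origin from base [0.6069892  0.20129555 0.        ]
origin from catches [0.60616519 0.20103574 0.145     ]
(228, 70, 0.024) x -14.7 y 70.2
(205, 70, 0.024) x -21.0 y 70.3
(232, 75, 0.012) x -10.2 y 69.3
(292, 75, 0.012) x 6.7 y 69.2
(198, 430, 0.012) x -10.3 y -65.1
(248, 440, 0.012) x 5.8 y -69.5
(310, 75, 0.03) x 5.8 y 68.0
(170, 450, 0.024) x -21.6 y -69.8
(300, 135, 0.03) x 5.0 y 48.2
125 [(np.float64(0.4846), np.float64(0.221), np.float64(0.2555)), (np.float64(0.4859), np.float64(0.221), np.float64(0.2552)), (np.float64(0.4872), np.float64(0.221), np.float64(0.2551)), (np.float64(0.4884), np.float64(0.221), np.float64(0.2561)), (np.float64(0.4897), np.float64(0.222), np.float64(0.2558)), (np.float64(0.491), np.float64(0.222), np.float64(0.2568)), (np.float64(0.4923), np.fl
[... 1651 characters left out ...]
88), np.float64(0.2557)), (np.float64(0.4975), np.float64(0.187), np.float64(0.2531)), (np.float64(0.4993), np.float64(0.186), np.float64(0.2481))]
220 [(np.float64(0.4885), np.float64(0.177), np.float64(0.255)), (np.float64(0.4899), np.float64(0.177), np.float64(0.2545)), (np.float64(0.4913), np.float64(0.177), np.float64(0.2554)), (np.float64(0.4926), np.float64(0.178), np.float64(0.2571)), (np.float64(0.4941), np.float64(0.178), np.float64(0.2567)), (np.float64(0.4955), np.float64(0.178), np.float64(0.2566)), (np.float64(0.4969), np.float64(0.178), np.float64(0.2565)), (np.float64(0.4985), np.float64(0.177), np.float64(0.2531)), (np.float64(0.5005), np.float64(0.174), np.float64(0.2462))]
```

```bash
cat > pose.py <<'E'
from h import *
O=np.array([.6066,.2012,0]);Y=np.radians(5.0);EX=np.array([np.cos(Y),np.sin(Y),0]);EY=np.array([-np.sin(Y),np.cos(Y),0])
def rk(C): D=C-O; return np.stack([D@EX,D@EY,D[...,2]],-1)*1e3
def panelpose(tag,gx,tz,take=True,ylo=18,yhi=60):
    """gx: tcp x in rack mm, tz tcp z mm. fits top face and rear face in rack frame"""
    if take: shot('wrist',tag)
    C=rk(cloud(load(tag)))
    m=(abs(C[...,0]-gx)<20)&(C[...,1]>ylo)&(C[...,1]<yhi)
    T=m&(C[...,2]>tz+22)&(C[...,2]<tz+34); P=C[T]
    # top face: keep pts near upper envelope by ransac
    rng=np.random.default_rng(0);best=None
    for i in range(300):
        q=P[rng.choice(len(P),3,False)];n=np.cross(q[1]-q[0],q[2]-q[0]);n/=np.linalg.norm(n)+1e-12
        if abs(n[2])<.85: continue
        k=abs((P-q[0])@n)<1
        if best is None or k.sum()>best.sum(): best=k
    Q=P[best];n=np.linalg.svd(Q-Q.mean(0))[2][2];n*=np.sign(n[2])
    print('top face n',n.round(3),'lean',np.degrees(np.arctan2(-n[0],n[2])).round(1),'x',np.percentile(Q[:,0],[2,98]).round(1),'z',np.percentile(Q[:,2],[2,50,98]).round(1),'ymax',C[T][:,1].max().round(1))
    F=(abs(C[...,0]-gx-20)<40)&(C[...,1]>ylo-10)&(C[...,1]<yhi)&(C[...,2]>tz-80)&(C[...,2]<tz+20);P=C[F]
    best=None
    if len(P)>50:
        for i in range(300):
            q=P[rng.choice(len(P),3,False)];n=np.cross(q[1]-q[0],q[2]-q[0]);n/=np.linalg.norm(n)+1e-12
            if abs(n[0])<.8: continue
            k=abs((P-q[0])@n)<1.2
            if best is None or k.sum()>best.sum(): best=k
        Q=P[best];n=np.linalg.svd(Q-Q.mean(0))[2][2];n*=np.sign(n[0])
        print('rear face',len(P),best.sum(),n.round(3),'lean',np.degrees(np.arctan2(n[2],n[0])).round(1),'yaw',np.degrees(np.arctan2(n[1],n[0])).round(1),'c',Q.mean(0).round(1))
E
python3 - <<'E'
from pose import *
o=manip.get_obs();g=rk(o['position'][None])[0];print('tcp rack',g)
panelpose('w16',g[0],g[2],False,ylo=-10,yhi=32)
E
```

```text
tcp rack [-113.94815532  -31.93446233  227.12963139]
top face n [-0.164  0.006  0.986] lean 9.5 x [-119.8 -110.6] z [254.5 255.9 257.2] ymax 32.0
rear face 1661 1661 [0.981 0.015 0.193] lean 11.1 yaw 0.9 c [-100.8    7.3  209.7]
```

```bash
python3 -m pendant '[[0.2,0,0.4,0,1],[0.5,0.1,1.0,0,1],[0.7,0.3,1.6,0,1],[0.8,0.5,2.1,0,1],[0.8,0.7,2.3,0,1]]'; python3 -m pendant '[[0,0.4,0,0,1],[0,0.8,0,0,1],[0,1.1,0,0,1],[0,1.25,0,0,1],[0,1.25,0,0,1]]'
python3 - <<'E'
from pose import *
shot('wrist','w17')
o=manip.get_obs();g=rk(o['position'][None])[0];print(o['clock'],'tcp rack',g,o['ft_force'],o['grip_width']*85)
panelpose('w17',g[0],g[2],False)
E
```

```text
clock: 13.9
position: [0.5206, 0.1928, 0.1331]
ee_rot: [0.676, 0.737, -0.001, -0.001]
ft_force: [0.0, 0.4, -2.6]
grip_width: 0.091
clock: 14.52
position: [0.5712, 0.1974, 0.1351]
ee_rot: [0.676, 0.737, -0.0, -0.0]
ft_force: [-0.2, -0.1, -2.0]
grip_width: 0.087
14.575 tcp rack [-35.98051249  -0.55539866 135.12009196] [-0.00606757  1.07758924 -2.27145809] 7.563226821943058
top face n [-0.164  0.005  0.986] lean 9.4 x [-41.3 -32.1] z [162.4 163.8 165. ] ymax 60.0
rear face 3227 1653 [0.981 0.01  0.194] lean 11.2 yaw 0.6 c [-22.3  35.2 118. ]
```

View pics/w17.png

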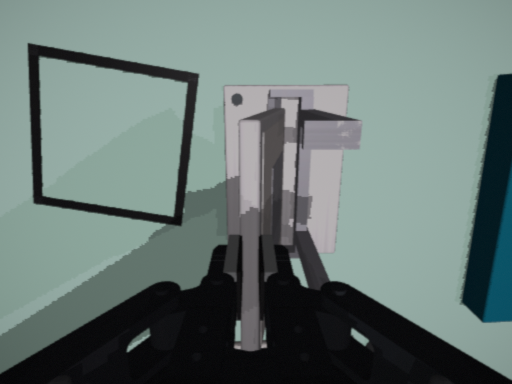

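```bash
python3 -m pendant '[[0,0.2,0.05,0,1],[0,0.34,0.1,0,1],[0,0.34,0.25,0,1],[0,0.34,0.4,0,1],[0,0.34,0.4,0,1]]'
python3 - <<'E'
from pose import *
shot('wrist','w18')
o=manip.get_obs();g=rk(o['position'][None])[0];print(o['clock'],'tcp rack',g,o['ft_force'],o['grip_width']*85)
panelpose('w18',g[0],g[2],False,yhi=45)
p,d,c=shot('scene','s18');a=cv2.imread('pics/s18.png');cv2.imwrite('pics/s18c.png',cv2.resize(a[130:250,220:340],(590,590),interpolation=cv2.INTER_CUBIC))
E
```

```text
clock: 15.2
position: [0.5841, 0.1985, 0.1184]
ee_rot: [0.676, 0.737, -0.001, -0.0]
ft_force: [-0.5, -0.4, -2.4]
grip_width: 0.091
15.25 tcp rack [-22.43173341  -0.67830333 118.86540836] [ 0.44838804  0.15368155 -1.73338506] 7.4498546096002825
top face n [-0.171  0.     0.985] lean 9.9 x [-28.2 -19. ] z [145.6 147.2 148.3] ymax 45.0
rear face 1047 1047 [0.981 0.007 0.195] lean 11.3 yaw 0.4 c [-10.1  26.1 105.6]
```

View pics/s18c.png

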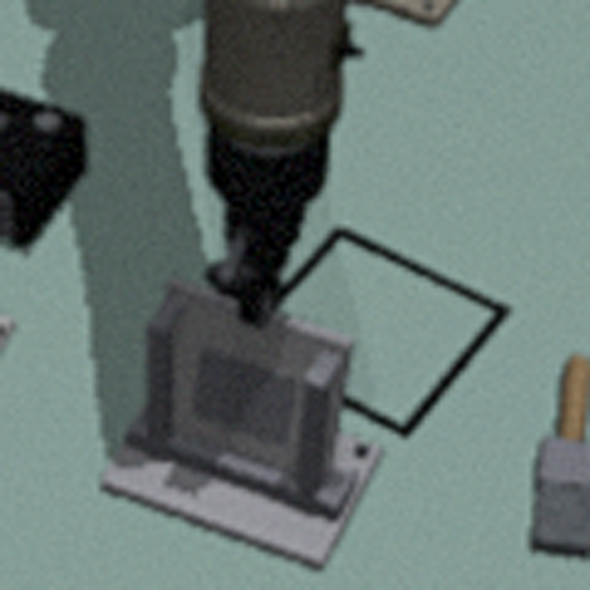

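View pics/w18.png

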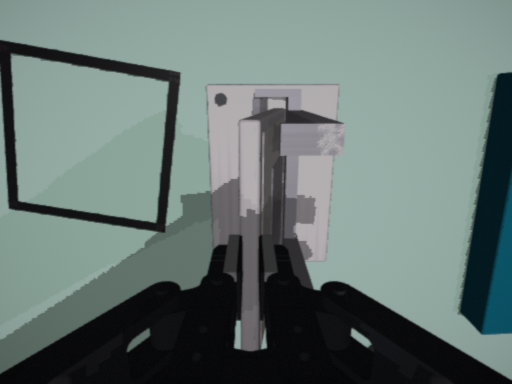

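```bash
python3 -m pendant '[[0,-0.05,0,0,1],[0,-0.05,0.12,0,1],[0,-0.05,0.24,0,1],[0,-0.05,0.32,0,1]]'; python3 -m pendant '[[0,0,0.05,0,1],[0,0,0.08,0,1]]'
python3 - <<'E'
from pose import *
shot('wrist','w19')
o=manip.get_obs();g=rk(o['position'][None])[0];print(o['clock'],'tcp rack',g,o['ft_force'],o['grip_width']*85)
panelpose('w19',g[0],g[2],False,yhi=45)
E
```

```text
clock: 15.8
position: [0.5825, 0.1983, 0.1059]
ee_rot: [0.676, 0.737, -0.0, -0.0]
ft_force: [0.1, 1.3, -2.3]
grip_width: 0.092
clock: 16.05
position: [0.5826, 0.1984, 0.103]
ee_rot: [0.676, 0.737, -0.0, -0.0]
ft_force: [0.9, -0.1, -2.1]
grip_width: 0.091
16.1 tcp rack [-24.16122588  -0.70291527 102.94911028] [-0.73039924  0.24110244 -2.98993463] 7.625679731609246
top face n [-0.203  0.001  0.979] lean 11.7 x [-29.7 -20.8] z [130.2 131.9 133.2] ymax 45.0
rear face 1383 1119 [0.981 0.009 0.195] lean 11.2 yaw 0.6 c [-10.7  27.1  85.8]
```

View pics/w19.png

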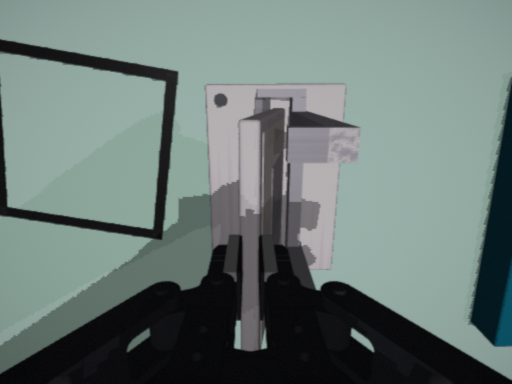

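Step 1 geometry is met: the lower edge is in the slot at z≈14 mm, x≈−2 mm, leaning 11.2° (0.195 rad). Next I'll swing it upright with a light grip.

```bash
python3 -m pendant '[[0,0,0,0,1],[0,0.06,0,0,1],[0,0.14,0,0,1],[0,0.22,0,0,1],[0,0.3,-0.01,0,1]]' 25
python3 - <<'E'
from pose import *
shot('wrist','w20')
o=manip.get_obs();g=rk(o['position'][None])[0];print(o['clock'],'tcp rack',g,o['ft_force'],o['grip_width']*85)
panelpose('w20',g[0],g[2],False,yhi=45)
E
```

```text
clock: 16.73
position: [0.5947, 0.1995, 0.1035]
ee_rot: [0.676, 0.737, -0.0, -0.0]
ft_force: [-1.2, 0.3, -1.9]
grip_width: 0.087
16.775 tcp rack [-11.74838975  -0.71850596 103.56326255] [-1.59317034  0.21397519 -2.75687876] 7.4582419423112185
top face n [-0.091  0.004  0.996] lean 5.2 x [-17.5  -8.3] z [131.  132.  133.1] ymax 45.0
rear face 692 482 [0.991 0.006 0.134] lean 7.7 yaw 0.3 c [-1.7 21.6 86.6]
```

View pics/w20.png

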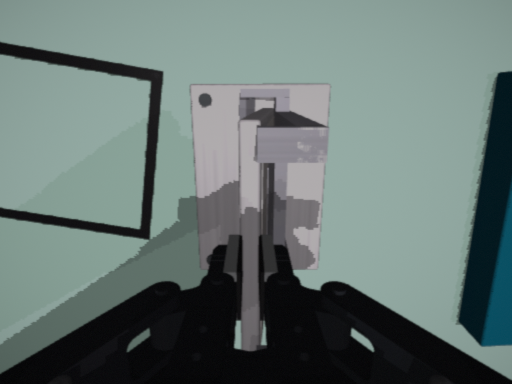

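```bash
python3 -m pendant '[[0,0.08,-0.01,0,1],[0,0.16,-0.02,0,1],[0,0.24,-0.02,0,1],[0,0.3,-0.02,0,1],[0,0.3,-0.02,0,1]]' 25
python3 - <<'E'
from pose import *
shot('wrist','w21')
o=manip.get_obs();g=rk(o['position'][None])[0];print(o['clock'],'tcp rack',g,o['ft_force'],o['grip_width']*85)
panelpose('w21',g[0],g[2],False,yhi=45)
E
```

```text
clock: 17.4
position: [0.6067, 0.2005, 0.1043]
ee_rot: [0.676, 0.737, -0.0, 0.0]
ft_force: [-2.0, -0.2, -1.4]
grip_width: 0.086
17.45 tcp rack [-7.61128347e-02 -7.25131361e-01  1.04359860e+02] [-2.14300007 -0.68430728 -1.99422693] 7.486931986294641
top face n [0.013 0.003 1.   ] lean -0.7 x [-5.4  3.8] z [131.4 132.3 133.3] ymax 44.8
rear face 185 70 [ 0.462 -0.057 -0.885] lean -62.4 yaw -7.1 c [13.7 15.4 30.1]
```

View pics/w21.png

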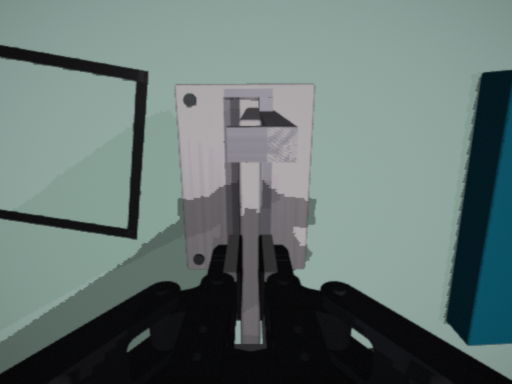

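```bash
python3 -m pendant '[[0,0,0.02,0,1],[0,0.01,0.04,0,1],[0,0.01,0.04,0,0.9],[0,0.01,0.04,0,0.9]]' 20
python3 - <<'E'
from pose import *
shot('wrist','w22')
o=manip.get_obs();g=rk(o['position'][None])[0];print(o['clock'],'tcp rack',g,o['ft_force'],o['grip_width']*85)
panelpose('w22',g[0],g[2],False,yhi=45)
E
```

```text
clock: 17.95
position: [0.6078, 0.2007, 0.1038]
ee_rot: [0.676, 0.737, 0.001, 0.001]
ft_force: [-0.1, -0.6, 4.8]
grip_width: 0.101
18.0 tcp rack [  1.18073215  -0.62454736 103.80288495] [-1.24333182 -0.2481242   5.36136106] 8.572584599227024
top face n [-0.038 -0.011  0.999] lean 2.2 x [-4.4  4.9] z [131.  132.1 132.9] ymax 44.9
rear face 210 74 [ 0.942 -0.276  0.189] lean 11.4 yaw -16.3 c [ 9.7 15.5 44.7]
```

View pics/w22.png

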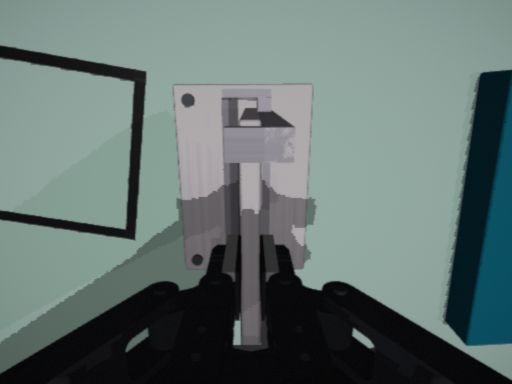

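```bash
python3 -m pendant '[[0,0.04,0,0,0.88],[0,0.06,0.02,0,0.82],[0,0.06,0.05,0,0.78],[0,0.06,0.05,0,0.78]]' 20
python3 - <<'E'
from pose import *
shot('wrist','w23')
o=manip.get_obs();g=rk(o['position'][None])[0];print(o['clock'],'tcp rack',g,o['ft_force'],o['grip_width']*85)
panelpose('w23',g[0],g[2],False,yhi=45)
E
```

```text
clock: 18.5
position: [0.6093, 0.2007, 0.1005]
ee_rot: [0.676, 0.737, -0.0, -0.0]
ft_force: [0.1, -0.2, 0.6]
grip_width: 0.221
18.55 tcp rack [  2.65825197  -0.699669   100.64144471] [-0.87249643  0.77023235  1.30446239] 18.74264096304212
top face n [0.004 0.    1.   ] lean -0.2 x [-3.6  5.7] z [131.1 132.  132.9] ymax 45.0
rear face 233 73 [ 0.506 -0.13   0.853] lean 59.3 yaw -14.4 c [12.6 15.6 30.3]
```

View pics/w23.png

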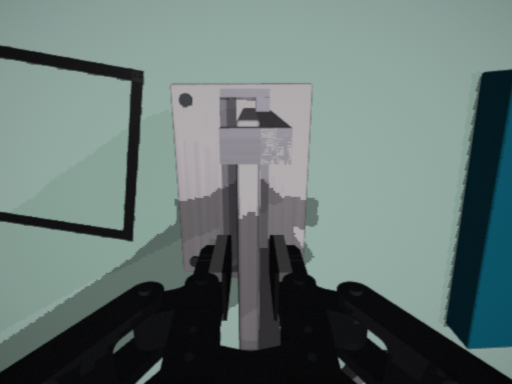

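```bash
python3 -m pendant '[[0,0,0,0,0.78],[0,0,0,0,0.78],[0,0,-0.5,0,0.78],[0,0,-1.2,0,0.78],[0,0,-2.2,0,0.78]]'
python3 - <<'E'
from pose import *
shot('wrist','w24')
o=manip.get_obs();g=rk(o['position'][None])[0];print(o['clock'],'tcp rack',g,o['ft_force'],o['grip_width']*85)
C=rk(cloud(load('w24')));m=(C[...,2]>125)&(C[...,2]<136)&(abs(C[...,0])<12)&(C[...,1]>-44)&(C[...,1]<44);P=C[m];n=np.linalg.svd(P-P.mean(0))[2][2];print(len(P),n,np.percentile(P,[2,50,98],axis=0).round(1))
shot('scene','s24');a=cv2.imread('pics/s24.png');cv2.imwrite('pics/s24c.png',cv2.resize(a[110:250,180:350],(716,590),interpolation=cv2.INTER_CUBIC))
E
```

```text
clock: 19.18
position: [0.609, 0.2007, 0.1905]
ee_rot: [0.676, 0.737, -0.0, -0.0]
ft_force: [0.8, 0.0, -0.0]
grip_width: 0.217
19.225 tcp rack [  4.56513017   0.47133371 197.11777531] [0.99997194 1.63650659 4.06298656] 18.813693505463124
1565 [ 8.60826506e-02  5.96980747e-04 -9.96287820e-01] [[ -4.1 -42.1 126.1]
 [  1.3   3.  132. ]
 [  6.   42.5 133.4]]
```

View pics/w24.png

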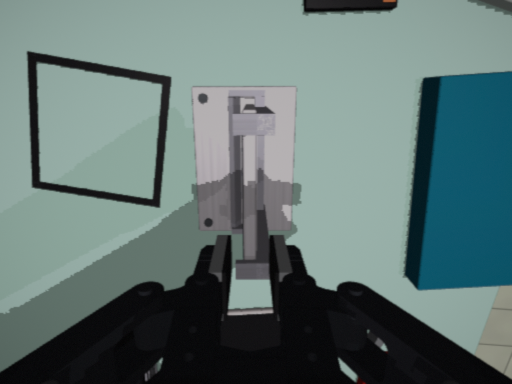

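View pics/s24c.png

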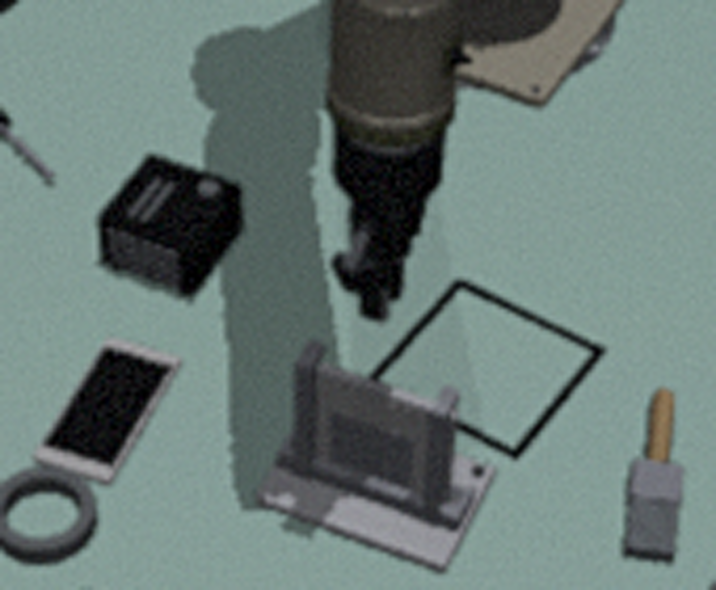

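The module stands upright in the slot, under both catches, with the fingers clear. Next is the fan. I'll measure it from the top view at its top height and compare with the mark.

Run:
```python
from h import *
L=load('top0');C=cloud(L)
m=(C[...,2]>.055)&(C[...,2]<.075)&(abs(C[...,0]-.456)<.09)&(abs(C[...,1]+.08)<.09)
P=C[m];print(len(P),P.min(0),P.max(0),np.median(P[:,2]))
pts=(P[:,:2]*1e3).astype(np.float32);r=cv2.minAreaRect(pts);print(r,cv2.boxPoints(r))
a=L['p'];mm=(a.max(2)<75).astype(np.uint8);mm[:,:295]=0;mm[:,355:]=0;mm[:205]=0;mm[262:]=0
cs,_=cv2.findContours(mm,cv2.RETR_EXTERNAL,cv2.CHAIN_APPROX_NONE);c=max(cs,key=cv2.contourArea);r=cv2.minAreaRect(c);print(r,np.array([plane(L,u,v,.065) for u,v in cv2.boxPoints(r)]).round(4))
i=cv2.imread('pics/top0.png');cv2.imwrite('pics/fan0.png',cv2.resize(i[205:265,205:365],None,fx=4.8,fy=4.8,interpolation=cv2.INTER_CUBIC))
```

```text
919 [ 0.40959496 -0.13244477  0.05501182] [ 0.50681204 -0.03355454  0.07469903] 0.06460433460356718
((458.352294921875, -82.29733276367188), (96.66741180419922, 95.18157196044922), 3.4913711547851562) [[ 407.2101   -37.73831]
 [ 413.0065  -132.74323]
 [ 509.49448 -126.85635]
 [ 503.6981   -31.85144]]
((325.0882568359375, 234.1470489501953), (29.6048526763916, 31.292171478271484), 85.60128784179688) [[ 0.4992 -0.0292  0.065 ]
 [ 0.505  -0.1275  0.065 ]
 [ 0.4126 -0.1312  0.065 ]
 [ 0.4068 -0.0336  0.065 ]]
```

View pics/fan0.png

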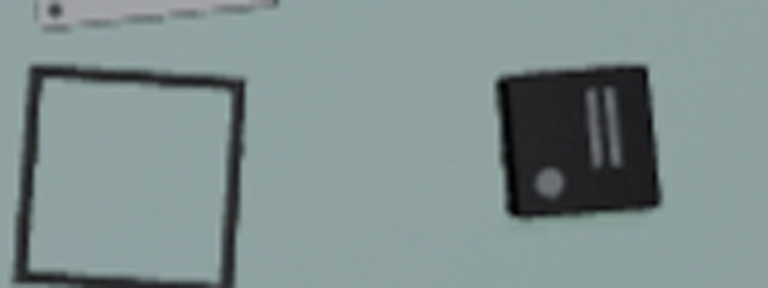

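```bash
python3 -m pendant '[[-0.8,-0.4,0,0,0.3],[-1.8,-0.9,0,0,0.3],[-3.0,-1.5,0,0.1,0.3],[-4.2,-2.1,0,0.2,0.3],[-5.4,-2.7,0,0.25,0.3]]'; python3 -m pendant '[[-1.1,-0.5,0,0,0.3],[-2.2,-1.1,0.4,0,0.3],[-3.1,-1.6,0.9,0,0.3],[-3.5,-1.7,1.4,0,0.3],[-3.5,-1.7,1.4,0,0.3]]'
python3 - <<'E'
from h import *
o=manip.get_obs();print(o['clock'],o['position'],o['grip_width'],o['ft_force'],np.degrees(2*np.arctan2(o['ee_rot'][1],o['ee_rot'][0])))
shot('wrist','w25');L=load('w25');C=cloud(L)
m=(C[...,2]>.055)&(C[...,2]<.075)&(abs(C[...,0]-.456)<.09)&(abs(C[...,1]+.08)<.09)
P=C[m];pts=(P[:,:2]*1e3).astype(np.float32);r=cv2.minAreaRect(pts);print(len(P),r,cv2.boxPoints(r))
for v in range(230,250,2): print(v,C[v,180].round(4),C[v,182].round(4),C[v,176].round(4))
E
```

```text
clock: 19.9
position: [0.5197, -0.0251, 0.1898]
ee_rot: [0.686, 0.728, 0.0, 0.001]
ft_force: [1.0, -0.2, 0.4]
grip_width: 0.698
clock: 20.52
position: [0.4598, -0.1683, 0.1325]
ee_rot: [0.686, 0.727, -0.0, -0.001]
ft_force: [0.3, 0.4, 0.7]
grip_width: 0.698
20.525 [ 0.45983563 -0.16827792  0.13250178] 0.6983093354914427 [0.34443569 0.43089198 0.66515438] 93.30015297662086
19020 ((456.4573974609375, -84.7813720703125), (96.85099029541016, 95.44127655029297), 3.4046084880828857) [[ 405.2834    -40.020786]
 [ 410.95135  -135.29361 ]
 [ 507.6314   -129.54196 ]
 [ 501.96344   -34.269135]]
230 [ 3.900e-01 -2.323e-01  1.000e-04] [ 0.3921 -0.232   0.0006] [ 3.858e-01 -2.327e-01 -1.000e-04]
232 [ 0.39   -0.2346  0.    ] [ 0.3922 -0.2342  0.0007] [ 0.3859 -0.2346  0.0005]
234 [ 0.3902 -0.2364  0.001 ] [ 3.920e-01 -2.367e-01  1.000e-04] [ 0.386  -0.2367  0.001 ]
236 [ 0.3901 -0.2387  0.0009] [ 0.3919 -0.2393 -0.0006] [ 3.858e-01 -2.393e-01  2.000e-04]
238 [ 0.3901 -0.2409  0.0011] [ 3.920e-01 -2.412e-01  3.000e-04] [ 3.858e-01 -2.416e-01  2.000e-04]
240 [ 0.4257 -0.161   0.1644] [ 0.427  -0.1601  0.1661] [ 0.4246 -0.1596  0.1676]
242 [ 0.4266 -0.1599  0.1686] [ 0.4274 -0.1603  0.1677] [ 0.4248 -0.1601  0.1684]
244 [ 0.4269 -0.1603  0.1698] [ 0.4277 -0.1605  0.1693] [ 0.4251 -0.1603  0.17  ]
246 [ 0.4271 -0.1607  0.171 ] [ 0.4285 -0.1596  0.173 ] [ 0.4256 -0.1602  0.1722]
248 [ 0.4276 -0.1605  0.1732] [ 0.4287 -0.1599  0.1743] [ 0.4259 -0.1605  0.1734]
```

View pics/w25.png

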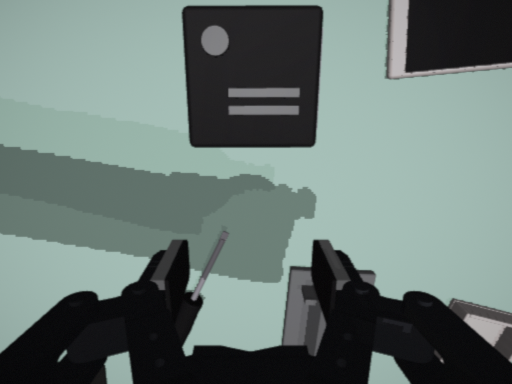

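```bash
python3 -m pendant '[[0,0,1.0,0,0.3],[0,0,2.0,0,0.3],[0,0,2.8,0,0.3],[0,0,3.4,0,0.3],[0,0,3.5,0,0.3]]'
python3 - <<'E'
from h import *
shot('wrist','w26');L=load('w26');C=cloud(L)
o=manip.get_obs();print(o['clock'],o['position'],o['grip_width'],o['ft_force'])
for v in range(236,250,2): print(v,C[v,180].round(4),C[v,320].round(4))
E
```

```text
clock: 21.2
position: [0.4612, -0.1661, -0.0072]
ee_rot: [0.685, 0.729, 0.0, -0.001]
ft_force: [0.3, 0.3, 0.4]
grip_width: 0.7
21.25 [ 0.46152535 -0.16642597 -0.00679443] 0.7010060145178134 [-0.09721924  0.47342997 -0.45446615]
236 [ 4.218e-01 -1.688e-01  3.000e-04] [ 0.4991 -0.1644 -0.0007]
238 [ 4.217e-01 -1.702e-01 -1.000e-04] [ 4.991e-01 -1.653e-01 -1.000e-04]
240 [ 0.4271 -0.159   0.0247] [ 0.4921 -0.1542  0.0261]
242 [ 0.4276 -0.1586  0.0275] [ 0.4916 -0.154   0.0285]
244 [ 0.4282 -0.1583  0.03  ] [ 0.4912 -0.1542  0.0301]
246 [ 0.4286 -0.1582  0.0321] [ 0.491  -0.1546  0.0314]
248 [ 0.4559 -0.0915  0.1589] [ 0.4904 -0.1543  0.034 ]
```

View pics/w26.png

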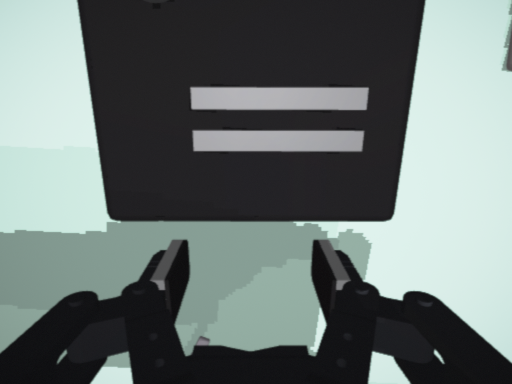

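```bash
python3 -m pendant '[[0.2,0,0,0,0.3],[0.4,0,0,0,0.3],[0.55,0,0,0,0.3],[0.7,0,0,0,0.3],[0.85,0,0,0,0.3]]'; python3 -m pendant '[[0.2,0,0,0,0.3],[0.5,0,0,0,0.3],[0.8,0,0,0,0.3],[1.1,0,0,0,0.3],[1.3,0,0,0,0.3]]'
cat > fan.py <<'E'
from h import *
def fan(tag):
    o=manip.get_obs();yw=np.degrees(2*np.arctan2(o['ee_rot'][1],o['ee_rot'][0]));print(o['clock'],'tcp',o['position'].round(4),o['ft_force'].round(1),'tool yaw',yw.round(1))
    out=[]
    for n in ['top','scene']:
        shot(n,tag+n);L=load(tag+n);C=cloud(L)
        a=L['p'].max(2)
        m=(C[...,2]>.05)&(C[...,2]<.08)&(abs(C[...,0]-.45)<.1)&(C[...,1]>o['position'][1]+.008)&(C[...,1]<o['position'][1]+.16)
        P=C[m]
        if len(P)>50:
            r=cv2.minAreaRect((P[:,:2]*1e3).astype(np.float32));print(n,len(P),np.round(r[0],1),np.round(r[1],1),round(r[2],1))
E
python3 - <<'E'
from fan import *
fan('f1');shot('wrist','w27')
E
```

```text
clock: 21.88
position: [0.4589, -0.1338, -0.0069]
ee_rot: [0.686, 0.728, -0.0, 0.0]
ft_force: [-0.1, -3.5, 0.8]
grip_width: 0.701
clock: 22.5
position: [0.4555, -0.0806, -0.0072]
ee_rot: [0.685, 0.728, -0.0, -0.0]
ft_force: [0.1, -2.3, 0.7]
grip_width: 0.703
22.5 tcp [ 0.4555 -0.0806 -0.0072] [ 0.1 -2.3  0.7] tool yaw 93.5
top 866 [448.1 -19.8] [108.5  96.6] 3.9
scene 609 [456.8 -18.4] [121.9 107.2] 0.5
```

View pics/w27.png

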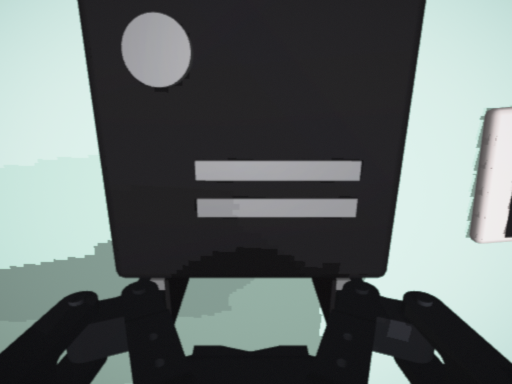

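View pics/f1top.png

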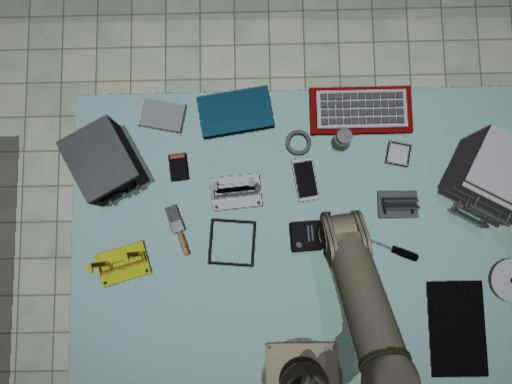

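```bash
python3 -m pendant '[[0.3,0,0,0.05,0.3],[0.7,-0.02,0,0.15,0.3],[1.1,-0.04,0,0.25,0.3],[1.5,-0.06,0,0.35,0.3],[1.9,-0.08,0,0.45,0.3]]'; python3 -m pendant '[[0.4,-0.02,0,0.1,0.3],[0.8,-0.04,0,0.2,0.3],[1.2,-0.06,0,0.3,0.3],[1.6,-0.08,0,0.4,0.3],[1.8,-0.1,0,0.45,0.3]]'
python3 - <<'E'
from fan import *
fan('f2');shot('wrist','w28')
E
```

```text
clock: 23.28
position: [0.4476, -0.0053, -0.0073]
ee_rot: [0.703, 0.711, -0.0, -0.0]
ft_force: [0.3, -1.6, 0.1]
grip_width: 0.698
clock: 23.9
position: [0.4426, 0.0669, -0.0073]
ee_rot: [0.719, 0.695, -0.0, -0.0]
ft_force: [-0.0, -2.6, -0.1]
grip_width: 0.698
23.9 tcp [ 0.4426  0.0669 -0.0073] [-0.  -2.6 -0.1] tool yaw 88.0
top 559 [450.2 127.3] [94.6 99.6] 89.2
scene 629 [441.2 127.5] [104.1 125.5] 89.7
```

View pics/w28.png

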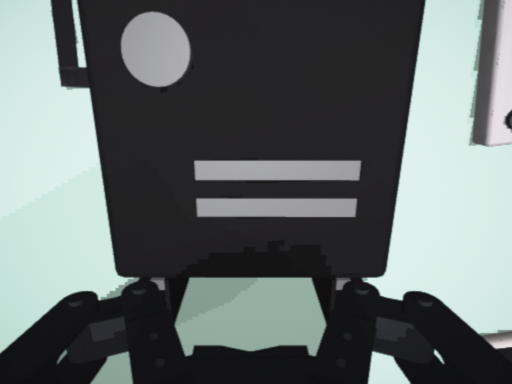

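Run:
```python
from h import *
L=load('w28');o=manip.get_obs();t=o['position'];q=o['ee_rot'];X=R.from_quat(q).as_matrix()
e=[plane(L,u,275.5,.063) for u in (125,250,380)]
for p in e: d=p-t;print(p.round(4),(d@X[:,0]).round(4),(d@X[:,1]).round(4))
c=(e[0]+e[2])/2
M=np.array([.4358,.2173,0]);yw=np.radians(-4.4)
d=(e[1]-t)@X[:,0]; f=t+X[:,0]*(d+.0475);print('fan centre est',f,'r',d+.0475)
tx=np.array([-np.sin(yw),np.cos(yw),0]); tgt=M-tx*(d+.0475);D=tgt-t;print('target tcp',tgt,'units',D@X[:,0]/.04,D@X[:,1]/.04,'turn',np.degrees(np.arctan2(X[1,0],X[0,0]))-(90-4.4))
# mark corner in this view
print(plane(L,76,86,0),plane(L,62,86,0))
```

```text
[0.3991 0.0827 0.063 ] 0.0149 -0.0443
[0.4425 0.0813 0.063 ] 0.015 -0.0008
[0.4875 0.0799 0.063 ] 0.0151 0.0443
fan centre est [ 0.44489017  0.12876819 -0.00725083] r 0.06248248611392157
target tcp [0.4310064  0.15500167 0.        ] units 2.205876627189629 -0.3690033157187602 turn 2.471089692764849
[0.3612513  0.14768074 0.        ] [0.35455359 0.14789716 0.        ]
```

```bash
python3 -m pendant '[[0.3,-0.05,0,0.1,0.3],[0.7,-0.12,0,0.2,0.3],[1.1,-0.19,0,0.3,0.3],[1.5,-0.26,0,0.4,0.3],[1.7,-0.3,0,0.4,0.3]]'
cat > fp.py <<'E'
from h import *
import sys
tag=sys.argv[1]
shot('wrist',tag)
L=load(tag);o=manip.get_obs();t=o['position'];X=R.from_quat(o['ee_rot']).as_matrix()
M=np.array([.4358,.2173,0]);yw=np.radians(-4.4)
tx=np.array([-np.sin(yw),np.cos(yw),0]);d=.015
tgt=M-tx*(d+.0475);D=tgt-t;print(o['clock'],t,'fan',t+X[:,0]*.0625,'units',D@X[:,0]/.04,D@X[:,1]/.04,'tool yaw',np.degrees(np.arctan2(X[1,0],X[0,0])),o['ft_force'])
E
python3 fp.py w29
```

```text
clock: 24.68
position: [0.4333, 0.1342, -0.0073]
ee_rot: [0.734, 0.68, -0.0, 0.0]
ft_force: [0.4, -3.3, 0.5]
grip_width: 0.703
24.725 [ 0.43318795  0.13510784 -0.00717013] fan [ 0.43791256  0.19742901 -0.00715717] units 0.4913991592118908 -0.09197414889415587 tool yaw 85.66465990269276 [-0.37045174  0.24134432  0.32917444]
```

View pics/w29.png

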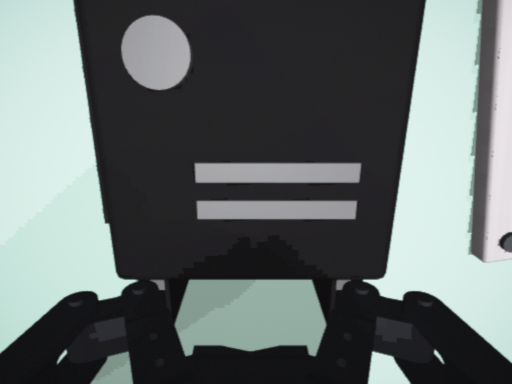

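Fan still sits square on the fingers, with 0.49 units forward left to go.

```bash
python3 -m pendant '[[0.15,-0.03,0,0,0.3],[0.3,-0.06,0,0,0.3],[0.42,-0.09,0,0,0.3],[0.49,-0.09,0,0,0.3],[0.49,-0.09,0,0,0.3]]'; python3 fp.py w30; python3 -m pendant '[[-0.3,0,0,0,0.3],[-0.8,0,0,0,0.3],[-1.2,0,-0.6,0,0.3],[-1.4,0,-2.0,0,0.3],[-1.4,0,-3.5,0,0.3]]'; python3 -m pendant '[[-1,0,-1,0,0.3],[-2.0,0,-2,0,0.3],[-3.2,0,-2.5,0,0.3],[-4.4,0,-2.5,0,0.3],[-5.6,0,-2.5,0,0.3]]'
python3 - <<'E'
from h import *
shot('top','t31');shot('scene','s31')
a=cv2.imread('pics/t31.png');b=cv2.imread('pics/s31.png')
cv2.imwrite('pics/end31.png',np.hstack([cv2.resize(a[165:275,190:300],(400,400),interpolation=cv2.INTER_CUBIC),cv2.resize(b[150:260,230:340],(400,400),interpolation=cv2.INTER_CUBIC)]))
E
```

```text
clock: 25.35
position: [0.4312, 0.1545, -0.0072]
ee_rot: [0.733, 0.68, 0.0, -0.0]
ft_force: [-0.9, 0.2, 0.4]
grip_width: 0.698
25.4 [ 0.43126545  0.15449069 -0.00719247] fan [ 0.4360151   0.21680995 -0.00716371] units 0.011890098411637599 -0.0074111969366245575 tool yaw 85.64164204197775 [ 0.54159169  0.78117859 -0.20551577]
clock: 26.02
position: [0.4262, 0.0968, 0.134]
ee_rot: [0.734, 0.679, -0.0, -0.0]
ft_force: [1.4, -0.1, -0.2]
grip_width: 0.701
clock: 26.65
position: [0.4092, -0.1272, 0.2332]
ee_rot: [0.734, 0.679, 0.0, 0.001]
ft_force: [0.0, 0.6, 0.1]
grip_width: 0.706
```

View pics/end31.png

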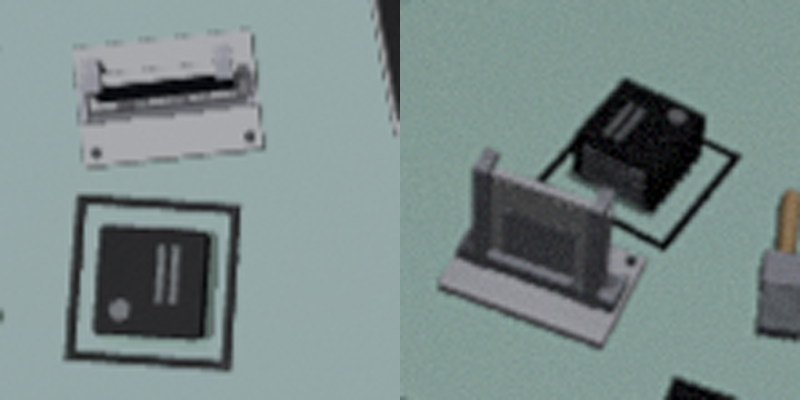

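Run:
```python
from pose import *
for t in ['t31','s31']:
    L=load(t);C=cloud(L)
    m=(C[...,2]>.058)&(C[...,2]<.07)&(abs(C[...,0]-.436)<.08)&(abs(C[...,1]-.217)<.08)
    P=C[m];r=cv2.minAreaRect((P[:,:2]*1e3).astype(np.float32));print(t,'fan',len(P),np.round(r[0],1),np.round(r[1],1),round(r[2],1),'z',np.percentile(P[:,2],[5,50,95]).round(4))
    D=rk(C);m=(D[...,2]>122)&(D[...,2]<137)&(abs(D[...,0])<14)&(abs(D[...,1])<45);Q=D[m];print('panel top',len(Q),np.percentile(Q,[3,50,97],axis=0).round(1))
    m=(D[...,2]>40)&(D[...,2]<128)&(abs(D[...,0]-5)<14)&(abs(D[...,1])<44);Q=D[m]
    if len(Q)>50: n=np.linalg.svd(Q-Q.mean(0))[2][2];print('rear face',len(Q),n.round(3),Q.mean(0).round(1))
L=load('t31');a=L['p'];m=(a.max(2)<90).astype(np.uint8)
sub=np.zeros_like(m);sub[215:272,205:262]=m[215:272,205:262]
cs,_=cv2.findContours(sub,cv2.RETR_EXTERNAL,cv2.CHAIN_APPROX_NONE);c=max(cs,key=cv2.contourArea);r=cv2.minAreaRect(c);q=np.array([plane(L,u,v,0) for u,v in cv2.boxPoints(r)]);print('mark',q.mean(0).round(4),r[2])
o=manip.get_obs();print(o['clock'],o['ft_force'])
# bystanders diff before/after
b=load('top0')['p'];d=np.abs(a.astype(int)-b.astype(int)).max(2)>40
for n,(u,v,w) in dict(phone=(305,180,22),tape=(298,143,15),solvent=(343,138,13),tray=(398,153,15),brush=(178,230,25),cell=(178,167,16),driver=(393,249,28)).items(): print(n,d[v-w:v+w,u-w:u+w].sum())
```

```text
t31 fan 864 [437.4 216. ] [94.6 95.2] 85.6 z [0.0604 0.0649 0.0689]
panel top 113 [[ -3.1 -41.6 125.1]
 [  1.8  -1.3 130.7]
 [  7.4  43.1 135.3]]
rear face 116 [-1.    -0.006  0.028] [-2.5  1.1 91.6]
s31 fan 522 [437.9 217.9] [ 97.1 100.3] 85.9 z [0.0602 0.0653 0.0691]
panel top 116 [[ -4.5 -40.8 122.9]
 [  5.1   2.1 130.2]
 [  9.   41.4 135.7]]
rear face 460 [ 1.    -0.001  0.015] [ 7.1  0.4 85.5]
mark [0.4357 0.2175 0.    ] 3.814074993133545
26.75 [-0.39202076  0.87856289 -0.47913206]
phone 0
tape 0
solvent 0
tray 0
brush 0
cell 0
driver 1808
```

View pics/t31.png

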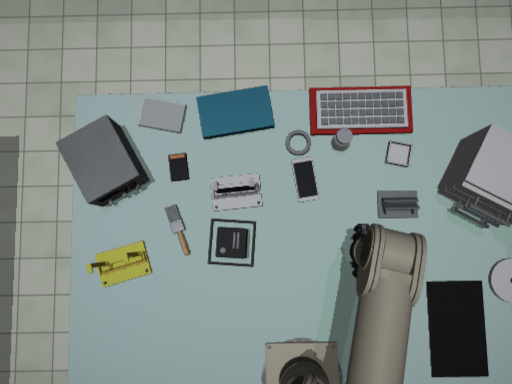

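The fan is 2 mm from the mark's centre and square to it. The panel is upright and the bystanders in view are unchanged. The arm hides the driver in the top view, so I'll check it in the scene view as I hand in.

Run:
```python
from h import *
a=load('scene0')['p'].astype(int);b=load('s31')['p'].astype(int)
f=lambda i:np.argwhere(i[122:156,165:196].max(2)<60).mean(0)
print('driver px',f(a),f(b)); print(manip.get_obs()['joint_velocities'].round(3))
print(hand_in())
```

```text
driver px [12.37864078  8.89320388] [12.11111111  8.8989899 ]
[-0.038 -0.013 -0.088  0.008 -0.043  0.006 -0.075]
the job is handed in; nothing more can be done
None
```

The module is in the grey rack's slot and the fan is on the taped square. I handed the job in at about 26.8 s of the 66 s allowed; it reports no verdict.

**What I did**
- **Module out of the stand:** I drew it out along its slant, but it swung upright in the fingers with only a millimetre or two of bite. I set it down on free table, gripped it again at about 11° lean, and it kept that lean while carried.
- **Into the slot:** I lowered it in at 11.2° (0.195 rad), lower edge at x ≈ −2 mm and z ≈ 14 mm in the rack's frame. I then swung it upright under the catches and let go.
- **Fan:** I pushed it low with two fingers, turning it about 8° on the way to match the tape. It stayed flat, with about 3 N of push force at each check.

**Last checks**

| Item | Reading |
|---|---|
| Module top height | ≈ 132 mm in the wrist view (seated is 132); the farther cameras read 130–131 |
| Module lean | 1.6° or less (limit 5.7°) |
| Module position | against the rear posts, under both catches; centred along the slot within about 1 mm in the wrist view |
| Fan centre to mark centre | ≈ 2 mm (limit 20 mm) |
| Fan angle to the tape | under 1° (limit 15°) |
| Fan top height | 65 mm, so flat on the table |
| Phone, tape, solvent, tray, brush, cell | no change in the top view |
| Screwdriver | hidden by the arm in the top view; unchanged within half a pixel in the scene view |
| Robot | clear of everything, wrist force at noise level |

**What disagreed**
- **Fingertips:** the cameras put the fingertips 27–42 mm behind the reported TCP, depending on opening. I used the camera values, and the contacts with the panel and table bore them out.
- **Starting lean:** the module measured 27.7° in the stand instead of 25°, which fits the play in the stand.

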